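Weigh in a batch of tins on the food-pantry bench scale

ROBOT

A 7-joint arm with a two-finger parallel gripper is mounted at the origin on the work surface. World frame = base frame: x ahead of the robot, y to its left, z up, the work surface at z = 0. Lengths are in m, angles in rad, forces in N, time in s.
With the tool pointing down it reaches from about 0.4 to 0.85 m from the base axis. Payload 4.5 kg.
Tool frame: the origin (TCP) lies at the very end of the fingers, on their centre line; the grasp point (between the pads) lies 19 mm behind it; z points along the fingers, y is the line along which they close (so a half turn about z gives the same grasp; the last joint's range is limited). The gripper opens to 85 mm and grips with 20 to 120 N. Pads are 22 mm wide; open, the fingers measure 114 mm over their backs; the gripper's body (76 mm by 85 mm) begins 54 mm behind the grasp point. The pads swing forward as they close: fully open they stand 13 mm farther back than shut.
Start: joints at [-1.273, 0.689, -0.195, 1.565, 0.157, 0.902, -0.215], TCP at [0.163, 0.603, 0.231] pointing down, gripper open.
Joint ranges: [-3.01, 3.01], [-0.46, 2.08], [-1.47, 1.51], [0.13, 2.56], [-1, 4.14], [0.04, 2.09], [-2.66, 2.66]. Speed limits (rad/s): [2.57, 2.57, 3.14, 3.14, 3.14, 3.14, 3.14].

INTERFACE

Orientations are given as [roll, pitch, yaw] about the fixed x, y, z axes, in that order (R = Rz(yaw) Ry(pitch) Rx(roll)).
In Python, from rig import manip, eyes gives the robot as it stands.
- The arm moves only by the tool drive_tool, never from a script. Its argument "deltas" is a list of rows, each a list of 7 numbers: the shift along the tool's x, y, z in units of 500 mm (1.0 is 500 mm), then the turn, a rotation vector about the tool's x, y, z in units of 180 degrees (1.0 is 180 degrees), then the opening, from 0 (shut) to 1 (fully open). A call has 1 to 5 rows; each row shifts and turns the commanded pose from where the row before left it, along the tool's axes as they then stand; what a row does not reach is not made up. A row lasts 1/12 s, in which the tool goes at most 41.7 mm and 7.16 degrees, less where a joint would pass 70% of its speed; a pose out of reach is approached as far as the arm can. A call with a number of a shift or a turn outside -1 to 1 is refused whole. A call with a gripper value outside its range is refused whole. The fingers move at their own pace and stop on an object; "force" is the grip in N (left out, the last holds). Time passes only in rows, so rows that do not move let the fingers close. It gives the time, the measured TCP pose, the force, the opening and the grip force at its end, in the units of the state.
- manip.observe(): the state, without advancing time (a new reading comes with each control period).
- eyes.read_camera(name): name is "side" or "top" or "wrist"; returns a dict with "img" (480x640x3 uint8, red, green, blue), "z_map" (480x640 float32, m along the optical axis (not along the pixel's ray), 0 where there is no reading), "vfov" (degrees; the focal length in pixels is half the picture's height over the tangent of half this angle, whatever the lens; pixels are square), "cx", "cy" (the principal point, pixels), "extrinsics" (4x4, takes a point from camera to world coordinates); the wrist camera has in their place "T_tool_cam" (4x4, takes a point from camera to tool coordinates, whose origin is the TCP and whose axes are the flange's). Camera axes: x right, y down, z forward; pixel columns grow to the right and rows downward; lengths in m; the calibration is good to about 2 mm. A picture is of the moment at which its call begins: read the wrist's pose just before it.
- manip.finish_job(): hands the job in; it is judged then, once.
The state is a dict: "time_s": time; "joint_positions": joint angles; "joint_vel": joint speeds; "effort": joint torques, N m; "tool_pos": TCP position; "ee_rot": TCP orientation; "wrist_force": force on the tool from outside, world axes, zero at the start; "torque": the same for the moment, N m; "gripper_width": opening from 0.0 (shut) to 1.0 (fully open); "grasp_force": force on a finger pad.
Only numpy, scipy, OpenCV 4.12 (cv2) and the standard library are available. Lean on these libraries where they do the work, as an engineer would, in place of code of your own. Each camera call takes 0.05 s, during which the arm holds its last target. There are 200 camera calls.

TASK

Get the bench scale ready by fitting the loose wing handle fully home on the square shaft of its transport lock and turning it clockwise (seen from above) as far as it goes, then press the flat tare pad gently until it responds, with the platform still empty. Then stand every tin that is out on the table upright, side by side, on the scale's platform, and, with all of them there, press the console keys one at a time: the round key, then the square key, then the long key. Leave the handle on its shaft, the tins standing on the platform and the other goods where they are.

Things in the scene. Friction and masses are not known exactly. Their poses are not given: they have to be found in the camera images.
- scale: The bench scale, a fixed low machine. Origin on the table under the centre of its square platform; its x and y axes follow the platform's sides, z up. The platform part is on the +y side; on the -y side is a white console block, x -125 to +125 mm, y -275 to -125 mm, its top 50 mm above the table. The whole scale is placed differently, and turned up to 0.12 rad, at every start.
- platform: The scale's weighing platform, a flat steel plate 250 x 250 mm, fixed. Origin at the centre of its upper face, 55 mm above the table; x and y along its sides, z up. A small brass bolt lies across the console-side edge (x 77 to 93 mm, from y -153 to -103 mm, 7 mm above the plate) and draws back 25 mm as the lock is turned.
- lock (a joint): Angle (rad) of the square shaft of the transport lock: 0 locked, grows as the shaft turns clockwise seen from above, hard stop at 1.25 (unlocked). Stiff (0.08 Nm), stays where it is left. It counts as fully turned above 1.0. Starts between 0 and 0.25.
- shaft_seat (a point): Centre of the shaft's round steel flange (52 mm across), on its upper face, where the handle's underside comes to rest, 58 mm above the table; it stands in the console at scale x +85, y -200 mm. From it the steel square shaft, 18 x 18 mm, stands up 19 mm, the last 5 mm tapering to 12 x 12 mm. The x and y axes are square to the shaft's faces and turn with it.
- handle: The loose black plastic wing handle, about 0.15 kg, standing upright on the table. Origin at the centre of its underside, at the mouth of its bore; z up. Square hub 40 x 40 mm, 28 mm high, with a square bore 20 x 20 mm, 22 mm deep, open below, bore sides along the handle's x and y. On it stands the wing: a bar 90 mm long (along x), 16 mm thick (along y), from 28 to 62 mm above the underside. It fits the shaft in any of the four quarter-turn positions.
- tare_pad: The flat grey membrane tare pad, 44 x 44 mm, on the console's top at the robot's end. It hardly moves (under 1 mm): it responds when pushed down with more than 5 N for 0.2 s, and is damaged above 45 N.
- tare_top (a point): Centre of the tare pad's upper face (z up), 53.5 mm above the table; scale x -85, y -200 mm.
- key_round (a joint): Travel of the round key of the scale's console (m): 0 released, 0.005 fully down, grows as it is pressed down. A spring key, 1.2 N to start and 4 N fully down; it must go down more than 3 mm. 26 mm across.
- key_round_top (a point): Centre of the round key's upper face, 62 mm above the table, 12 mm above the console. The three grey keys stand in a row along the scale's y, 45 mm apart; round is the one farthest from the platform.
- key_square (a joint): Travel of the square key of the scale's console (m): 0 released, 0.005 fully down, grows as it is pressed down. A spring key, 1.2 N to start and 4 N fully down; it must go down more than 3 mm. 24 x 24 mm.
- key_square_top (a point): Centre of the square key's upper face, 62 mm above the table; the key nearest the platform.
- key_long (a joint): Travel of the long key of the scale's console (m): 0 released, 0.005 fully down, grows as it is pressed down. A spring key, 1.2 N to start and 4 N fully down; it must go down more than 3 mm. 44 mm along the scale's x, 16 mm along its y.
- key_long_top (a point): Centre of the long key's upper face, 62 mm above the table; the middle key of the row.
- tin_tall_1: A plain closed food tin (aluminium, paper label), an upright cylinder 60 mm in diameter, 80 mm tall, about 0.35 kg. Origin at the centre of its underside, z up its axis. There are two tall and two short tins in all; in any one run only two to four of the four are present.
- tin_tall_2: A plain closed food tin (aluminium, paper label), an upright cylinder 60 mm in diameter, 80 mm tall, about 0.35 kg. Origin at the centre of its underside, z up its axis. There are two tall and two short tins in all; in any one run only two to four of the four are present.
- tin_short_1: A plain closed food tin (aluminium, paper label), an upright cylinder 60 mm in diameter, 50 mm tall, about 0.2 kg. Origin at the centre of its underside, z up its axis. There are two tall and two short tins in all; in any one run only two to four of the four are present.
- tin_short_2: A plain closed food tin (aluminium, paper label), an upright cylinder 60 mm in diameter, 50 mm tall, about 0.2 kg. Origin at the centre of its underside, z up its axis. There are two tall and two short tins in all; in any one run only two to four of the four are present.
- jar: Bystander: a closed glass jar, 60 mm in diameter, 80 mm tall, standing among the tins. Origin under its centre. Leave it.
- tub_1: Bystander: white tub with a green lid, 90 x 120 x 59 mm, at the far side. Origin under its centre.
- carton: Bystander: yellow carton 70 x 120 x 55 mm at the far side. Origin under its centre.
- biscuits: Bystander: cardboard box 80 x 150 x 55 mm at the far side. Origin under its centre.
- oil: Bystander: amber bottle, 68 mm in diameter, 190 mm tall, to the left. Origin under its centre.

How it is judged:
On the way, in this order (a step that is already met when the one before it is completed fails the run):
1. the handle is fully home on the lock's square shaft (z of handle in the frame of shaft_seat below 0.004 m and horizontal distance between handle and shaft_seat below 0.004 m and angle between handle's own z axis and vertical below 0.1 rad), for 0.2 s.
2. the lock is turned clockwise to its end with the handle on it (all of step 1 and value of joint lock above 1 rad), for 0.2 s.
3. the tare pad is pressed with more than 5 N while the platform is empty (contact force between tare_pad and anything else above 5 N and contact force between platform and anything else below 0.5 N), for 0.2 s.
4. every tin stands upright and released on the platform (x of tin_tall_1 in the frame of platform between -0.1 and 0.1 m and y of tin_tall_1 in the frame of platform between -0.1 and 0.1 m and z of tin_tall_1 in the frame of platform between -0.006 and 0.006 m and angle between each of tin_tall_1, tin_tall_2, tin_short_1, tin_short_2's own z axis and vertical below 0.15 rad and linear speed of each of tin_tall_1, tin_tall_2, tin_short_1, tin_short_2 below 0.03 m/s and contact force between each of tin_tall_1, tin_tall_2, tin_short_1, tin_short_2 and the fingers below 0.3 N and x of tin_tall_2 in the frame of platform between -0.1 and 0.1 m and y of tin_tall_2 in the frame of platform between -0.1 and 0.1 m and z of tin_tall_2 in the frame of platform between -0.006 and 0.006 m and x of tin_short_1 in the frame of platform between -0.1 and 0.1 m and y of tin_short_1 in the frame of platform between -0.1 and 0.1 m and z of tin_short_1 in the frame of platform between -0.006 and 0.006 m and x of tin_short_2 in the frame of platform between -0.1 and 0.1 m and y of tin_short_2 in the frame of platform between -0.1 and 0.1 m and z of tin_short_2 in the frame of platform between -0.006 and 0.006 m), for 0.3 s.
5. the round key alone is pressed down, with the tins on the platform (value of joint key_round above 0.003 m and value of joint each of key_square, key_long below 0.0015 m and x of tin_tall_1 in the frame of platform between -0.1 and 0.1 m and y of tin_tall_1 in the frame of platform between -0.1 and 0.1 m and z of tin_tall_1 in the frame of platform between -0.006 and 0.006 m and angle between each of tin_tall_1, tin_tall_2, tin_short_1, tin_short_2's own z axis and vertical below 0.15 rad and x of tin_tall_2 in the frame of platform between -0.1 and 0.1 m and y of tin_tall_2 in the frame of platform between -0.1 and 0.1 m and z of tin_tall_2 in the frame of platform between -0.006 and 0.006 m and x of tin_short_1 in the frame of platform between -0.1 and 0.1 m and y of tin_short_1 in the frame of platform between -0.1 and 0.1 m and z of tin_short_1 in the frame of platform between -0.006 and 0.006 m and x of tin_short_2 in the frame of platform between -0.1 and 0.1 m and y of tin_short_2 in the frame of platform between -0.1 and 0.1 m and z of tin_short_2 in the frame of platform between -0.006 and 0.006 m), for 0.1 s.
6. the square key alone is pressed down, with the tins on the platform (value of joint key_square above 0.003 m and value of joint each of key_round, key_long below 0.0015 m and x of tin_tall_1 in the frame of platform between -0.1 and 0.1 m and y of tin_tall_1 in the frame of platform between -0.1 and 0.1 m and z of tin_tall_1 in the frame of platform between -0.006 and 0.006 m and angle between each of tin_tall_1, tin_tall_2, tin_short_1, tin_short_2's own z axis and vertical below 0.15 rad and x of tin_tall_2 in the frame of platform between -0.1 and 0.1 m and y of tin_tall_2 in the frame of platform between -0.1 and 0.1 m and z of tin_tall_2 in the frame of platform between -0.006 and 0.006 m and x of tin_short_1 in the frame of platform between -0.1 and 0.1 m and y of tin_short_1 in the frame of platform between -0.1 and 0.1 m and z of tin_short_1 in the frame of platform between -0.006 and 0.006 m and x of tin_short_2 in the frame of platform between -0.1 and 0.1 m and y of tin_short_2 in the frame of platform between -0.1 and 0.1 m and z of tin_short_2 in the frame of platform between -0.006 and 0.006 m), for 0.1 s.
7. the long key alone is pressed down, with the tins on the platform (value of joint key_long above 0.003 m and value of joint each of key_round, key_square below 0.0015 m and x of tin_tall_1 in the frame of platform between -0.1 and 0.1 m and y of tin_tall_1 in the frame of platform between -0.1 and 0.1 m and z of tin_tall_1 in the frame of platform between -0.006 and 0.006 m and angle between each of tin_tall_1, tin_tall_2, tin_short_1, tin_short_2's own z axis and vertical below 0.15 rad and x of tin_tall_2 in the frame of platform between -0.1 and 0.1 m and y of tin_tall_2 in the frame of platform between -0.1 and 0.1 m and z of tin_tall_2 in the frame of platform between -0.006 and 0.006 m and x of tin_short_1 in the frame of platform between -0.1 and 0.1 m and y of tin_short_1 in the frame of platform between -0.1 and 0.1 m and z of tin_short_1 in the frame of platform between -0.006 and 0.006 m and x of tin_short_2 in the frame of platform between -0.1 and 0.1 m and y of tin_short_2 in the frame of platform between -0.1 and 0.1 m and z of tin_short_2 in the frame of platform between -0.006 and 0.006 m), for 0.1 s.
At the end, for the whole second after the job is handed in: Every tin present stands upright (within 0.15 rad) and at rest directly on the platform, its axis within 100 mm of the platform's centre lines; the handle is on the shaft within 4 mm of fully home and centred, the lock turned beyond 1.0 rad; all keys released (all of step 2 and all of step 4 and value of joint each of key_round, key_square, key_long below 0.0015 m); the robot touches nothing.
It fails at once if a bystander is pushed more than 60 mm away or tipped over (distance of any of jar, tub_1, carton, biscuits, oil from where it was at the start of the episode above 0.06 m or angle between any of jar, tub_1, carton, biscuits, oil's own z axis and vertical above 0.5 rad).
It fails at once if the tare pad is pressed with more than 45 N (contact force between tare_pad and anything else above 45 N).
Of tin_tall_1, tin_tall_2, tin_short_1, tin_short_2 only 2 to 4 are there at a start; the rules pass over those that are not, and their reading is None.
At some moment in a run one of tin_tall_1, tin_tall_2, tin_short_1, tin_short_2 may be knocked a few centimetres aside while the robot is not near it.
It also fails if it takes over 210 s, if anything falls off the work surface, if the arm or the gripper's body presses on something with over 40 N, if the wrist force passes 120 N, or if a joint passes its speed limit or range.

## Working session

There is one attempt and no reset: what is moved stays moved. The work goes in short steps, Python scripts to look and compute and a tool call to move; the robot and the scene stay as the last step left them, time stands still between calls to the robot, and variables do not carry over. Pictures are saved under pics/ and viewed, at most 14 in all, crops included, and the job is handed in when it is done.

Besides the shell and the picture viewer there is one more tool, called after ">>>" by a JSON object that holds its "method" and its "body". drive_tool: Moves the arm, as the interface text tells. Its arguments: {"type":"object","properties":{"deltas":{"type":"array","items":{"type":"array","items":{"type":"number"}}},"force":{"type":"number"}},"required":["deltas"]}

```bash
ls; mkdir -p pics; cat > h.py <<'E'
import numpy as np, cv2
from rig import manip, eyes
from scipy.spatial.transform import Rotation as R
def shot(n):
    s=manip.observe(); c=eyes.read_camera(n)
    if n=="wrist":
        T=np.eye(4);T[:3,:3]=R.from_euler('xyz',s['ee_rot']).as_matrix();T[:3,3]=s['tool_pos']
        c['E']=T@np.array(c['T_tool_cam'])
    else: c['E']=np.array(c['extrinsics'])
    c['f']=240/np.tan(np.radians(c['vfov'])/2)
    return c
def cloud(c):
    v,u=np.mgrid[:480,:640]; z=c['z_map']
    P=np.stack([(u-c['cx'])/c['f']*z,(v-c['cy'])/c['f']*z,z],-1)
    W=P@c['E'][:3,:3].T+c['E'][:3,3]; W[z<=0]=np.nan
    return W
def save(c,n): cv2.imwrite(f'pics/{n}.png',c['img'][:,:,::-1])
E
python3 - <<'E'
from h import *
s=manip.observe(); print({k:np.round(v,3) for k,v in s.items()})
for n in("side","top"):
    c=shot(n); save(c,n+"0"); print(n,c['f'],c['cx'],c['cy'],np.round(c['E'],3).tolist())
    np.save(n+'0.npy',cloud(c))
    print([ (c['z_map']>0).mean()])
E
```

```text
pics
{'time_s': np.float64(0.0), 'joint_positions': array([-1.273,  0.69 , -0.195,  1.566,  0.157,  0.903, -0.215]), 'joint_vel': array([-0.001,  0.003, -0.001,  0.001, -0.   ,  0.   ,  0.   ]), 'effort': array([ 1.0000e-03, -5.3961e+01, -1.2660e+00, -1.5854e+01,  9.0000e-03,
        9.0000e-03, -0.0000e+00]), 'tool_pos': array([0.163, 0.603, 0.23 ]), 'ee_rot': array([-3.14 ,  0.   ,  2.878]), 'wrist_force': array([-0.293,  0.106, -0.274]), 'torque': array([ 0.03 ,  0.021, -0.014]), 'grasp_force': np.float64(0.0), 'gripper_width': np.float64(0.999)}
side 534.2275585539484 327.3584782920329 243.28134695314822 [[0.792, -0.434, 0.429, -0.013], [-0.61, -0.569, 0.551, -0.791], [0.005, -0.699, -0.715, 1.105], [0.0, 0.0, 0.0, 1.0]]
[np.float64(0.9938509114583334)]
top 476.2124893818649 330.55206176294865 232.24485928873682 [[0.013, -0.987, 0.159, 0.408], [-1.0, -0.014, -0.002, 0.007], [0.005, -0.159, -0.987, 1.208], [0.0, 0.0, 0.0, 1.0]]
[np.float64(0.9960384114583334)]
```

View pics/top0.png

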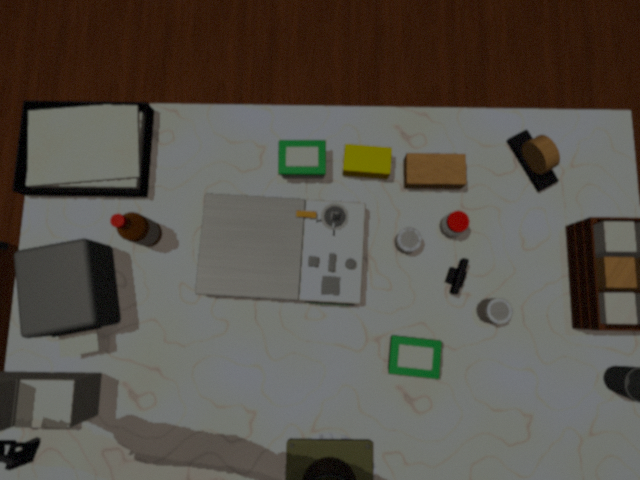

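View pics/side0.png

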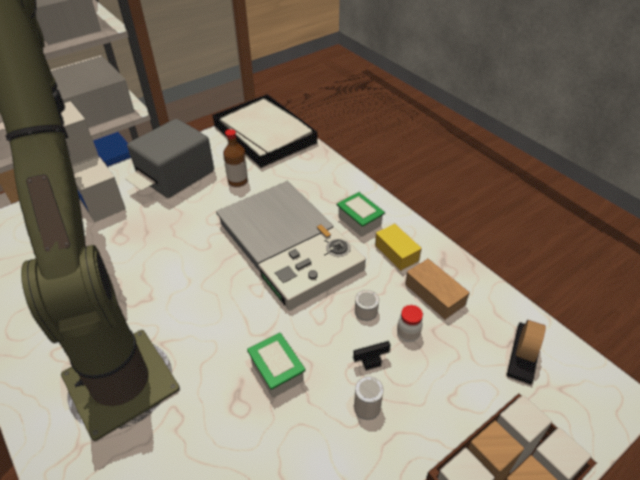

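The top view shows the platform (205-303, 195-300), the console with the shaft at (335,216), keys near (314-351,262) and tare pad (331,285). It also shows the short tin (409,240), jar (456,224), handle (457,275) and tall tin (497,311). The side view confirms just these two tins.

```bash
cat > m.py <<'E'
from h import *
T=np.load('top0.npy');S=np.load('side0.npy')
def box(W,x0,x1,y0,y1,z0,z1):
    p=W.reshape(-1,3);p=p[~np.isnan(p).any(1)]
    return p[(p[:,0]>x0)&(p[:,0]<x1)&(p[:,1]>y0)&(p[:,1]<y1)&(p[:,2]>z0)&(p[:,2]<z1)]
for n,(u,v) in dict(plat=(255,245),shaft=(335,216),keyr=(351,264),keyl=(333,262),keys=(314,262),tare=(331,285),short=(409,240),jar=(456,220),handle=(457,275),tall=(499,310)).items():
    w=T[v,u]; print(n,np.round(w,4))
for nm,W in(('top',T),('side',S)):
  print(nm)
  for n,(u,v),z0,z1,r in(('short',(409,240),.04,.06,.05),('tall',(499,310),.07,.09,.05),('jar',(456,220),.06,.1,.05),('handle',(457,275),.045,.075,.06)):
    w=T[v,u]; p=box(W,w[0]-r,w[0]+r,w[1]-r,w[1]+r,z0,z1)
    if len(p): 
        q=p[:,:2]; rc=cv2.minAreaRect((q*1000).astype(np.float32))
        print(n,len(p),np.round(p.mean(0),4),'zmed',np.round(np.median(p[:,2]),4),rc)
  p=box(W,.4,.75,-.15,.4,.048,.0595); hull=cv2.minAreaRect((p[:,:2]*1000).astype(np.float32)); print('scale',len(p),hull)
E
python3 m.py
```

```text
plat [0.5593 0.188  0.0529]
shaft [ 0.6329 -0.0065  0.0596]
keyr [ 0.5151 -0.0465  0.0622]
keyl [ 0.5192 -0.003   0.0634]
keys [0.5189 0.0428 0.0608]
tare [0.4646 0.001  0.0514]
short [ 0.5771 -0.189   0.0516]
jar [ 0.6236 -0.2987  0.0781]
handle [ 0.4923 -0.3025  0.059 ]
tall [ 0.4103 -0.3923  0.0818]
top
short 495 [ 0.579  -0.1883  0.051 ] zmed 0.0511 ((579.5335693359375, -188.98001098632812), (58.776187896728516, 61.26395034790039), 45.439876556396484)
tall 576 [ 0.4087 -0.3915  0.0811] zmed 0.0814 ((409.226318359375, -392.78839111328125), (57.93826675415039, 62.217647552490234), 1.455280065536499)
jar 403 [ 0.6194 -0.301   0.0797] zmed 0.0803 ((619.8198852539062, -301.8961181640625), (50.811614990234375, 52.20629119873047), 85.75349426269531)
handle 299 [ 0.4898 -0.3073  0.0606] zmed 0.0617 ((490.6158752441406, -308.5782470703125), (16.86663246154785, 89.66860961914062), 70.50999450683594)
scale 15202 ((591.2315063476562, 93.26164245605469), (460.3757019042969, 333.9378662109375), 87.73331451416016)
side
short 405 [ 0.5788 -0.1931  0.0474] zmed 0.0475 ((579.8768310546875, -191.17694091796875), (61.54042053222656, 60.94232940673828), 13.4641695022583)
tall 625 [ 0.408  -0.3964  0.0782] zmed 0.0782 ((409.40057373046875, -395.6790771484375), (62.17021179199219, 60.08182907104492), 16.226911544799805)
jar 383 [ 0.618  -0.3084  0.0761] zmed 0.0771 ((620.9608764648438, -306.12286376953125), (54.82659149169922, 52.30347442626953), 42.23750686645508)
handle 339 [ 0.4891 -0.3141  0.0567] zmed 0.0582 ((490.9971618652344, -312.19976806640625), (18.7438907623291, 90.01051330566406), 71.13426208496094)
scale 6890 ((592.8072509765625, 91.82414245605469), (458.6191711425781, 332.2706298828125), 87.62362670898438)
```

>>> {"method": "drive_tool", "body": {"deltas": [[-0.0615, -0.0462, -0.01, 0, 0, 0, 1], [-0.0615, -0.0462, -0.01, 0, 0, 0, 1], [-0.0615, -0.0462, -0.01, 0, 0, 0, 1], [-0.0615, -0.0462, -0.01, 0, 0, 0, 1], [-0.0615, -0.0462, -0.01, 0, 0, 0, 1]]}}

```text
time_s: 0.52
tool_pos: [0.282, 0.4499, 0.2562]
ee_rot: [-3.141, 0.0, 2.878]
wrist_force: [1.1, 0.1, 0.1]
gripper_width: 1.005
grasp_force: 0.0
```

>>> {"method": "drive_tool", "body": {"deltas": [[-0.0615, -0.0462, -0.01, 0, 0, 0, 1], [-0.0615, -0.0462, -0.01, 0, 0, 0, 1], [-0.0615, -0.0462, -0.01, 0, 0, 0, 1], [-0.0615, -0.0462, -0.01, 0, 0, 0, 1], [-0.0615, -0.0462, -0.01, 0, 0, 0, 1]]}}

```text
time_s: 0.93
tool_pos: [0.4002, 0.2983, 0.2813]
ee_rot: [-3.141, -0.0, 2.878]
wrist_force: [1.0, -0.4, 0.9]
gripper_width: 1.0
grasp_force: 0.0
```

>>> {"method": "drive_tool", "body": {"deltas": [[-0.035, -0.053, -0.014, 0, 0, 0, 1], [-0.035, -0.053, -0.014, 0, 0, 0, 1], [-0.035, -0.053, -0.014, 0, 0, 0, 1], [-0.035, -0.053, -0.014, 0, 0, 0, 1], [-0.035, -0.053, -0.014, 0, 0, 0, 1]]}}

```text
time_s: 1.35
tool_pos: [0.4495, 0.1477, 0.3164]
ee_rot: [-3.141, -0.001, 2.878]
wrist_force: [1.0, 0.2, -0.4]
gripper_width: 1.002
grasp_force: 0.0
```

>>> {"method": "drive_tool", "body": {"deltas": [[-0.035, -0.053, -0.014, 0, 0, 0, 1], [-0.035, -0.053, -0.014, 0, 0, 0, 1], [-0.035, -0.053, -0.014, 0, 0, 0, 1], [-0.035, -0.053, -0.014, 0, 0, 0, 1], [-0.035, -0.053, -0.014, 0, 0, 0, 1]]}}

```text
time_s: 1.77
tool_pos: [0.4993, -0.0029, 0.3514]
ee_rot: [-3.141, -0.001, 2.878]
wrist_force: [1.0, 1.0, 0.3]
gripper_width: 0.999
grasp_force: 0.0
```

```bash
cat > w.py <<'E'
import sys
from h import *
c=shot('wrist'); save(c,sys.argv[1]); np.save(sys.argv[1]+'.npy',cloud(c)); np.save(sys.argv[1]+'_img.npy',c['img'])
print(np.round(manip.observe()['joint_positions'],2),c['f'],np.round(c['E'],3).tolist())
E
python3 w.py w1
```

```text
[ 0.06  0.38 -0.2   1.75  0.1   1.01  1.12] 417.03951257767125 [[0.26, 0.924, 0.282, 0.427], [0.966, -0.249, -0.077, 0.017], [-0.001, 0.292, -0.956, 0.493], [0.0, 0.0, 0.0, 1.0]]
```

View pics/w1.png

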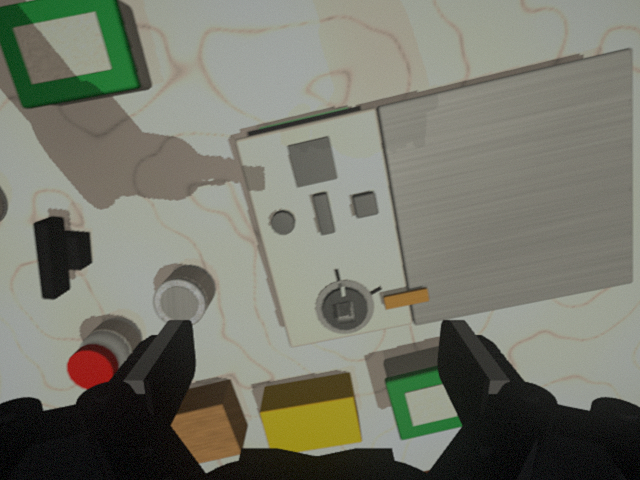

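The wrist view shows the shaft at (345,308), the round key (282,222), long key (323,213), square key (364,203) and tare pad (312,161). I'll measure these and zoom in on the shaft.

```bash
python3 - <<'E'
from h import *
img=np.load('w1_img.npy');W=np.load('w1.npy')
for n,(u,v) in dict(shaft=(345,309),round=(282,222),long=(323,213),square=(364,203),tare=(312,161),plat=(500,190),cons=(260,160)).items():
    print(n,np.round(np.nanmedian(W[v-3:v+4,u-3:u+4].reshape(-1,3),0),4))
g=cv2.cvtColor(img,cv2.COLOR_RGB2GRAY)
# blobs on console by height
z=W[...,2]
for n,(u,v),z0,z1,r in (('round',(282,222),.057,.068,.02),('square',(364,203),.057,.068,.02),('long',(323,213),.057,.068,.03),('shafttop',(345,309),.070,.09,.02),('flange',(345,309),.054,.064,.035)):
    w=W[v,u]; m=(z>z0)&(z<z1)&(np.hypot(W[...,0]-w[0],W[...,1]-w[1])<r)
    p=W[m]
    print(n,m.sum(), p.size and (np.round(p.mean(0),4),np.round(np.median(p[:,2]),4),cv2.minAreaRect((p[:,:2]*1000).astype(np.float32))))
# plate edges
p=W[(z>.051)&(z<.06)&(W[...,1]>.08)&(W[...,1]<.35)&(W[...,0]<.75)&(W[...,0]>.4)]
print('plate',p[:,2].mean(),cv2.minAreaRect((p[:,:2]*1000).astype(np.float32)))
cv2.imwrite('pics/c1.png',cv2.resize(img[265:350,300:440,::-1],None,fx=5.5,fy=5.5,interpolation=cv2.INTER_CUBIC))
E
```

```text
shaft [ 0.6355 -0.0052  0.0576]
round [ 0.5177 -0.0453  0.0611]
long [ 0.5194 -0.0007  0.0615]
square [0.5202 0.0434 0.0615]
tare [0.4651 0.002  0.0529]
plat [0.546  0.1858 0.0544]
cons [ 0.4503 -0.0504  0.0494]
round 445 (array([ 0.5185, -0.0438,  0.0612]), np.float64(0.0613), ((519.0079956054688, -44.06309509277344), (25.041419982910156, 25.01365852355957), 50.753726959228516))
square 516 (array([0.5225, 0.0456, 0.0612]), np.float64(0.0612), ((522.9657592773438, 45.7605094909668), (24.13875961303711, 24.092056274414062), 87.50809478759766))
long 613 (array([0.5203, 0.0009, 0.0612]), np.float64(0.0613), ((520.9385986328125, 0.841801643371582), (15.978729248046875, 44.290931701660156), 87.43665313720703))
shafttop 7 (array([ 0.6451, -0.0031,  0.0708]), np.float64(0.0703), ((644.91796875, -4.476228713989258), (14.546540260314941, 0.47002410888671875), 81.49224853515625))
flange 1441 (array([ 0.6342, -0.004 ,  0.0575]), np.float64(0.0574), ((635.8145141601562, -3.9594345092773438), (51.471832275390625, 50.8211555480957), 45.447914123535156))
plate 0.05420765497515671 ((589.9061279296875, 204.36904907226562), (248.84552001953125, 319.765625), 89.96668243408203)
```

View pics/c1.png

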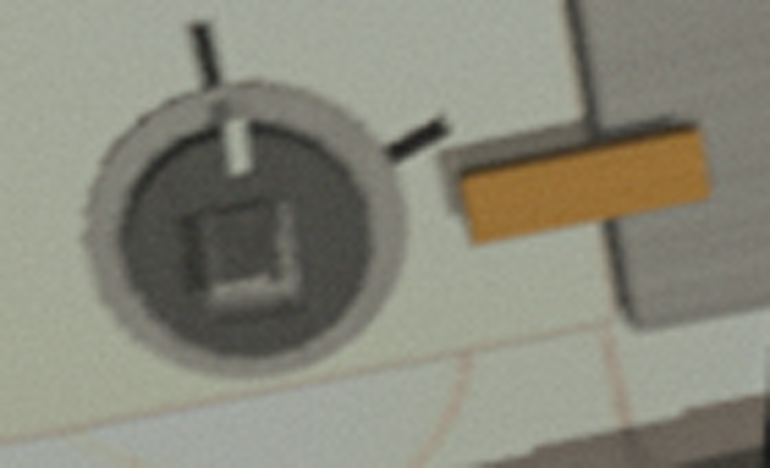

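```bash
python3 - <<'E'
from h import *
W=np.load('w1.npy');img=np.load('w1_img.npy')
c=np.array([.6358,-.0040])
yaw=-.044
for n,(u,v) in dict(mark=(343.3,291.7),m0=(336.9,276.0),m1=(376.4,289.9)).items():
    w=W[int(round(v)),int(round(u))]; a=np.arctan2(w[1]-c[1],w[0]-c[0]); print(n,np.round(w,4),a,(a-yaw))
# tare pad via dark colour on plane
g=img.astype(int).sum(2)
W0=W
m=(W[...,2]>.045)&(W[...,2]<.056)&(g<450)&(np.hypot(W[...,0]-.465,W[...,1]-.002)<.035)
p=W[m];print('tare',m.sum(),cv2.minAreaRect((p[:,:2]*1000).astype(np.float32)),np.median(p[:,2]),p.mean(0))
# rectify the shaft top at z=.077 and flange
E=np.linalg.inv(np.array([[0.26,0.924,0.282,0.427],[0.966,-0.249,-0.077,0.017],[-0.001,0.292,-0.956,0.493],[0,0,0,1.]]))
E
python3 - <<'E'
import sys; sys.path.insert(0,'.')
from h import *
import os; os.chdir('.')
# fresh shot; rectified top-down patch at shaft top height, scale 0.1mm/px
c=shot('wrist'); Ei=np.linalg.inv(c['E'])
for h,n in((.077,'r77'),):
    s=.0001; N=600
    i,j=np.mgrid[:N,:N]
    X=.6358+(N/2-i)*s; Y=-.004+(N/2-j)*s
    P=np.stack([X,Y,np.full_like(X,h)],-1)@Ei[:3,:3].T+Ei[:3,3]
    u=(P[...,0]/P[...,2]*c['f']+c['cx']).astype(np.float32);v=(P[...,1]/P[...,2]*c['f']+c['cy']).astype(np.float32)
    cv2.imwrite(f'pics/{n}.png',cv2.remap(c['img'][:,:,::-1],u,v,cv2.INTER_CUBIC))
E
```

```text
mark [ 0.6135 -0.0023  0.0593] 3.063970426444091 3.107970426444091
m0 [ 0.5966 -0.0045  0.0502] -3.1289070464389597 -3.0849070464389596
m1 [0.6246 0.0344 0.0507] 1.8543838325308841 1.8983838325308842
tare 2013 ((471.1142272949219, 1.1099662780761719), (47.256752014160156, 56.37805938720703), 87.38941955566406) 0.05268122419334709 [0.46587955 0.00176482 0.0524546 ]
```

View pics/r77.png

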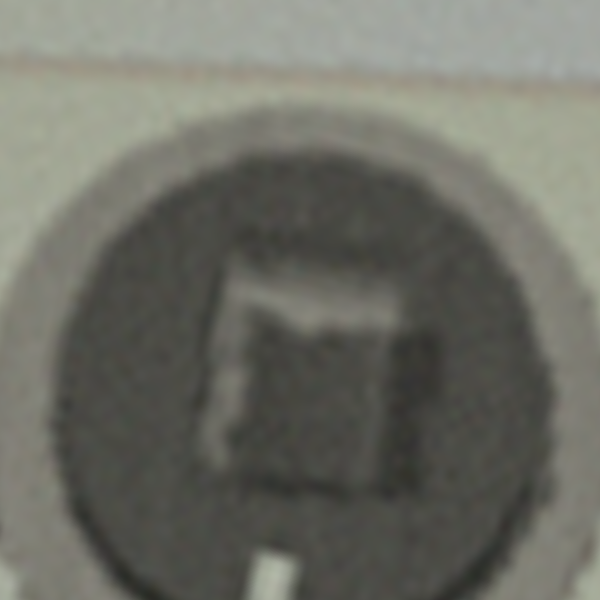

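```bash
python3 - <<'E'
from h import *
W=np.load('w1.npy')
print(np.round(W[294:328:2,330:362:2,2]*1000).astype(int))
print(np.round(W[294:328:2,344,0]*1000).astype(int))
T=np.load('top0.npy');S=np.load('side0.npy')
print(np.round(T[206:228,324:348,2]*1000).astype(int)[::2,::2])
v=S[235:260,325:355,2]; print(np.round(v*1000).astype(int)[::2,::2])
E
```

```text
[[                  55                   57                   57
                    58                   55                   58
                    58                   59                   58
                    56                   58                   57
                    57                   57                   59
                    58]
 [                  59                   58                   57
                    58                   57                   56
                    56                   58                   57
                    56                   58                   57
                    58                   58                   57
                    58]
 [                  57                   57                   57
                    58                   57                   57
                    57                   57                   56
                    58                   57                   58
                    56                   59                   57
                    57]
 [                  56                   56          
[... 11496 characters left out ...]
                47                   48                   47
                    49                   47                   46
                    50                   52                   47]
 [                  51                   50                   49
                    50                   42                   50
                    46                   44                   47
                    45                   45                   45
                    47                   48                   49]]<stdin>:3: RuntimeWarning: invalid value encountered in cast
<stdin>:6: RuntimeWarning: invalid value encountered in cast
<stdin>:7: RuntimeWarning: invalid value encountered in cast
```

>>> {"method": "drive_tool", "body": {"deltas": [[-0.0143, -0.06, 0.024, 0, 0, 0, 1], [-0.0143, -0.06, 0.024, 0, 0, 0, 1], [-0.0143, -0.06, 0.024, 0, 0, 0, 1], [-0.0143, -0.06, 0.024, 0, 0, 0, 1], [-0.0143, -0.06, 0.024, 0, 0, 0, 1]]}}

```text
time_s: 2.28
tool_pos: [0.4943, -0.156, 0.2904]
ee_rot: [3.141, -0.001, 2.879]
wrist_force: [0.8, 0.1, -0.4]
gripper_width: 0.999
grasp_force: 0.0
```

>>> {"method": "drive_tool", "body": {"deltas": [[-0.0143, -0.06, 0.024, 0, 0, 0, 1], [-0.0143, -0.06, 0.024, 0, 0, 0, 1], [-0.0143, -0.06, 0.024, 0, 0, 0, 1], [-0.0143, -0.06, 0.024, 0, 0, 0, 1], [-0.0143, -0.06, 0.024, 0, 0, 0.024, 1]]}}

```text
time_s: 2.7
tool_pos: [0.4899, -0.3102, 0.2302]
ee_rot: [3.141, -0.001, 2.802]
wrist_force: [-0.2, -0.6, -0.3]
gripper_width: 1.002
grasp_force: 0.0
```

```bash
cat > b.py <<'E'
from h import *
def rect(W,x,y,r,z0,z1):
    m=(W[...,2]>z0)&(W[...,2]<z1)&(np.hypot(W[...,0]-x,W[...,1]-y)<r); p=W[m]
    if len(p)<20: return print('few',len(p))
    print(len(p),np.round(np.median(p[:,2]),4),np.round(p.mean(0),4),cv2.minAreaRect((p[:,:2]*1000).astype(np.float32)))
E
python3 w.py w2; python3 - <<'E'
from b import *
rect(np.load('w1.npy'),.49,-.31,.06,.05,.07)
rect(np.load('w2.npy'),.49,-.31,.06,.05,.07)
print(manip.observe()['tool_pos'],manip.observe()['ee_rot'])
E
```

```text
[ 0.58  0.63 -0.14  1.7   0.12  0.81  1.6 ] 417.03951257767125 [[0.332, 0.902, 0.276, 0.419], [0.943, -0.318, -0.097, -0.285], [0.0, 0.292, -0.956, 0.372], [0.0, 0.0, 0.0, 1.0]]
1541 0.0609 [ 0.4913 -0.3055  0.0595] ((492.5715026855469, -308.3882751464844), (17.461368560791016, 90.08726501464844), 70.13818359375)
2342 0.0611 [ 0.4899 -0.3084  0.0609] ((492.07916259765625, -308.93280029296875), (15.77636432647705, 88.82958221435547), 70.36843872070312)
[ 0.48704553 -0.31819572  0.22788916] [-3.13629435e+00 -2.58828846e-03  2.78774626e+00]
```

View pics/w2.png

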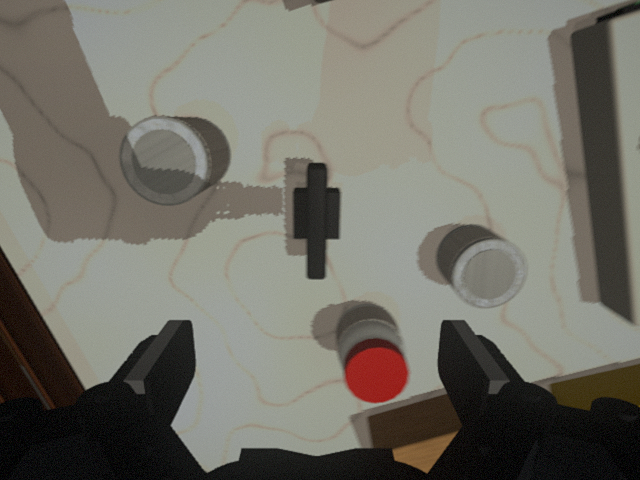

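Wing is vertical in the image at (317,220), aligned with the tool. The tall tin is at (165,160), the short tin at (487,270) and the jar at (375,365). I'm descending partway and letting the arm settle.

>>> {"method": "drive_tool", "body": {"deltas": [[0, 0, 0.06, 0, 0, 0, 1], [0, 0, 0.06, 0, 0, 0, 1], [0, 0, 0.06, 0, 0, 0, 1], [0, 0, 0, 0, 0, 0, 1], [0, 0, 0, 0, 0, 0, 1]]}}

```text
time_s: 3.17
tool_pos: [0.4894, -0.3082, 0.1402]
ee_rot: [3.141, -0.004, 2.803]
wrist_force: [-0.3, -0.4, 1.4]
gripper_width: 0.997
grasp_force: 0.0
```

```bash
cat > to.py <<'E'
import sys
from h import *
# usage: x y z [yaw]: remaining shift in tool units after turning to yaw, and turn units
s=manip.observe(); Rt=R.from_euler('xyz',s['ee_rot'])
a=list(map(float,sys.argv[1:])); d=np.array(a[:3])-s['tool_pos']
print('pos',np.round(s['tool_pos'],4),np.round(s['ee_rot'],4),'F',np.round(s['wrist_force'],1),'w',round(float(s['gripper_width']),3))
print('now-frame',np.round(Rt.inv().apply(d)/.5,4))
if len(a)>3:
    R2=R.from_euler('xyz',[np.pi,0,a[3]]); print('turn',np.round((Rt.inv()*R2).as_rotvec()/np.pi,4),'after-turn frame',np.round(R2.inv().apply(d)/.5,4))
E
python3 to.py .492 -.309 .035 2.798
```

```text
pos [ 0.4894 -0.3082  0.1402] [ 3.1405 -0.0039  2.8033] F [-0.3 -0.4  1.4] w 0.997
now-frame [-0.0063 -0.      0.2104]
turn [ 0.0003 -0.0013  0.0017] after-turn frame [-5.500e-03  2.000e-04  2.104e-01]
```

>>> {"method": "drive_tool", "body": {"deltas": [[-0.0055, 0, 0.06, 0, -0.001, 0.0015, 1], [0, 0, 0.06, 0, 0, 0, 1], [0, 0, 0.06, 0, 0, 0, 1], [0, 0, 0.03, 0, 0, 0, 1], [0, 0, 0, 0, 0, 0, 1]]}}

```text
time_s: 3.58
tool_pos: [0.4927, -0.3096, 0.0352]
ee_rot: [3.141, 0.001, 2.798]
wrist_force: [0.9, 0.3, -0.5]
gripper_width: 0.997
grasp_force: 0.0
```

>>> {"method": "drive_tool", "body": {"deltas": [[0, 0, 0, 0, 0, 0, 0], [0, 0, 0, 0, 0, 0, 0], [0, 0, 0, 0, 0, 0, 0], [0, 0, 0, 0, 0, 0, 0], [0, 0, 0, 0, 0, 0, 0]], "force": 60}}

```text
time_s: 4.0
tool_pos: [0.4937, -0.3109, 0.0375]
ee_rot: [-3.141, 0.005, 2.798]
wrist_force: [0.6, 0.7, -0.5]
gripper_width: 0.3
grasp_force: 0.0
```

>>> {"method": "drive_tool", "body": {"deltas": [[0, 0, 0, 0, 0, 0, 0], [0, 0, 0, 0, 0, 0, 0], [0, 0, 0, 0, 0, 0, 0], [0, 0, 0, 0, 0, 0, 0], [0, 0, 0, 0, 0, 0, 0]]}}

```text
time_s: 4.42
tool_pos: [0.4935, -0.3107, 0.0371]
ee_rot: [-3.141, 0.004, 2.798]
wrist_force: [0.1, 0.4, 7.4]
gripper_width: 0.177
grasp_force: 58.7
```

>>> {"method": "drive_tool", "body": {"deltas": [[0, 0, -0.03, 0, 0, 0, 0], [0, 0, -0.07, 0, 0, 0, 0], [0, 0, -0.07, 0, 0, -0.027, 0], [0, 0, -0.07, 0, 0, -0.027, 0], [0, 0, -0.07, 0, 0, -0.027, 0]]}}

```text
time_s: 4.83
tool_pos: [0.4919, -0.3101, 0.1926]
ee_rot: [-3.141, 0.002, 3.056]
wrist_force: [-0.2, -0.1, -1.0]
gripper_width: 0.174
grasp_force: 59.1
```

>>> {"method": "drive_tool", "body": {"deltas": [[0, 0, 0, 0, 0, 0, 0], [0, 0, 0, 0, 0, 0, 0], [0, 0, 0, 0, 0, 0, 0]]}}

```text
time_s: 5.08
tool_pos: [0.4916, -0.3101, 0.1905]
ee_rot: [-3.141, 0.001, 3.051]
wrist_force: [0.0, 0.3, -1.7]
gripper_width: 0.172
grasp_force: 59.1
```

```bash
python3 w.py w3; python3 to.py .6356 -.0045 .19 3.05; python3 - <<'E'
from h import *
W=np.load('w3.npy'); s=manip.observe(); Rt=R.from_euler('xyz',s['ee_rot'])
P=Rt.inv().apply(W.reshape(-1,3)-s['tool_pos'])
for z0,z1 in((-.04,-.012),(-.012,.006),(.0065,.04)):
  m=(abs(P[:,1])<.03)&(P[:,2]>z0)&(P[:,2]<z1)&(P[:,0]>-.02)&(P[:,0]<.08); q=P[m]
  print(z0,len(q), len(q)and (np.round(q.min(0)*1000,1),np.round(np.percentile(q,[2,50,98],axis=0)*1000,1).tolist()))
E
```

```text
[ 0.61  0.69 -0.22  1.74  0.21  0.74  1.76] 417.03951257767125 [[0.09, 0.952, 0.293, 0.417], [0.996, -0.085, -0.027, -0.303], [-0.001, 0.294, -0.956, 0.332], [0.0, 0.0, 0.0, 1.0]]
pos [ 0.4913 -0.3099  0.1898] [ 3.1412e+00 -1.0000e-04  3.0514e+00] F [ 0.1  0.8 -2.9] w 0.177
now-frame [-2.324e-01  6.343e-01 -2.000e-04]
turn [ 0.0001 -0.      0.0005] after-turn frame [-2.315e-01  6.346e-01 -4.000e-04]
-0.04 13779 (array([-20. , -23.4, -40. ]), [[-17.6, -17.6, -37.9], [11.2, 0.6, -24.8], [45.8, 18.5, -14.2]])
-0.012 994 (array([  6.4, -20.8, -12. ]), [[6.8, -18.8, -11.9], [11.5, 0.6, -7.4], [46.2, 19.7, 5.1]])
0.0065 3077 (array([ -0.8, -19.4,   6.5]), [[1.0, -19.0, 8.0], [16.0, 10.8, 9.4], [21.4, 20.3, 34.2]])
```

View pics/w3.png

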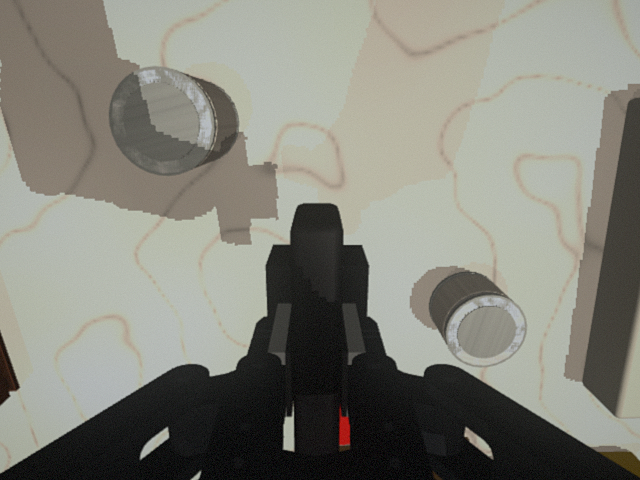

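The handle is held straight, with its wing end at (318,210). Its centre is about 1 mm ahead of the TCP. Next I carry it over the shaft.

>>> {"method": "drive_tool", "body": {"deltas": [[-0.0235, 0.0635, 0, 0, 0, 0, 0], [-0.0235, 0.0635, 0, 0, 0, 0, 0], [-0.0235, 0.0635, 0, 0, 0, 0, 0], [-0.0235, 0.0635, 0, 0, 0, 0, 0], [-0.0235, 0.0635, 0, 0, 0, 0, 0]]}}

```text
time_s: 5.55
tool_pos: [0.5645, -0.1557, 0.1892]
ee_rot: [-3.141, -0.001, 3.052]
wrist_force: [0.7, -0.4, -1.9]
gripper_width: 0.175
grasp_force: 59.2
```

>>> {"method": "drive_tool", "body": {"deltas": [[-0.0235, 0.0635, 0, 0, 0, 0, 0], [-0.0235, 0.0635, 0, 0, 0, 0, 0], [-0.0235, 0.0635, 0, 0, 0, 0, 0], [-0.0235, 0.0635, 0, 0, 0, 0, 0], [-0.0235, 0.0635, 0, 0, 0, 0, 0]]}}

```text
time_s: 5.97
tool_pos: [0.6371, -0.003, 0.189]
ee_rot: [-3.14, -0.001, 3.052]
wrist_force: [0.5, -0.3, -1.1]
gripper_width: 0.174
grasp_force: 59.2
```

>>> {"method": "drive_tool", "body": {"deltas": [[0, 0, 0.04, 0, 0, 0, 0], [0, 0, 0.03, 0, 0, 0, 0], [0, 0, 0, 0, 0, 0, 0], [0, 0, 0, 0, 0, 0, 0], [0, 0, 0, 0, 0, 0, 0]]}}

```text
time_s: 6.38
tool_pos: [0.6378, -0.0052, 0.156]
ee_rot: [-3.14, 0.002, 3.051]
wrist_force: [0.4, 0.3, -1.2]
gripper_width: 0.171
grasp_force: 59.1
```

```bash
python3 to.py .6368 -.0051 .0945 3.05;python3 w.py w4;  python3 - <<'E'
from h import *
W=np.load('w4.npy'); z=W[...,2]
# flange visible part / keys re-measured from here
from b import rect
rect(W,.519,-.044,.022,.057,.066); rect(W,.522,.0456,.02,.057,.066); rect(W,.4655,.002,.04,.0525,.056)
E
```

```text
pos [ 0.6378 -0.0052  0.156 ] [-3.1403e+00  2.0000e-03  3.0512e+00] F [ 0.4  0.3 -1.2] w 0.171
now-frame [0.0024 0.0003 0.1229]
turn [-0.0004  0.0007  0.0004] after-turn frame [2.100e-03 1.000e-04 1.229e-01]
[ 0.02  0.79 -0.16  1.6   0.17  0.76  1.27] 417.03951257767125 [[0.09, 0.952, 0.293, 0.563], [0.996, -0.085, -0.028, 0.002], [-0.002, 0.295, -0.956, 0.298], [0.0, 0.0, 0.0, 1.0]]
2141 0.0612 [ 0.5192 -0.0437  0.0611] ((519.0635986328125, -44.036842346191406), (25.356428146362305, 25.21967124938965), 32.93522644042969)
2424 0.0611 [0.5231 0.0453 0.061 ] ((523.0061645507812, 45.67910385131836), (24.2132511138916, 24.216949462890625), 87.94911193847656)
few 0
```

View pics/w4.png

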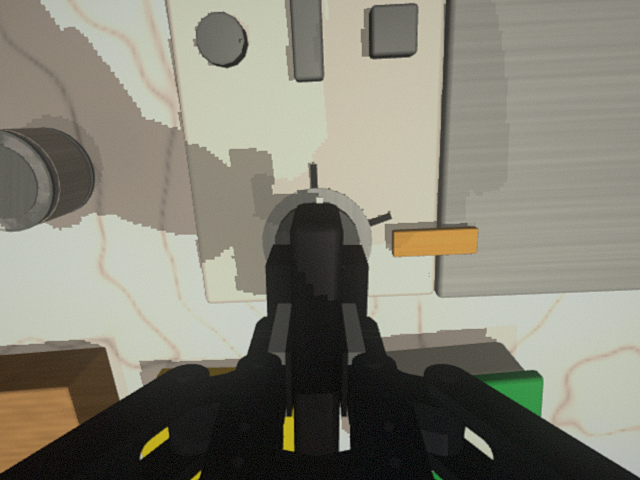

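>>> {"method": "drive_tool", "body": {"deltas": [[0.002, 0, 0.04, 0, 0, 0, 0], [0, 0, 0.036, 0, 0, 0, 0], [0, 0, 0, 0, 0, 0, 0], [0, 0, 0, 0, 0, 0, 0]]}}

```text
time_s: 6.77
tool_pos: [0.6369, -0.0051, 0.1185]
ee_rot: [-3.141, 0.002, 3.051]
wrist_force: [0.5, -0.0, -0.6]
gripper_width: 0.175
grasp_force: 59.1
```

>>> {"method": "drive_tool", "body": {"deltas": [[0, 0, 0.008, 0, 0, 0, 0], [0, 0, 0.008, 0, 0, 0, 0], [0, 0, 0, 0, 0, 0, 0], [0, 0, 0, 0, 0, 0, 0]]}}

```text
time_s: 7.1
tool_pos: [0.6374, -0.0046, 0.1107]
ee_rot: [-3.141, 0.003, 3.052]
wrist_force: [-0.0, 0.4, -3.0]
gripper_width: 0.173
grasp_force: 59.1
```

>>> {"method": "drive_tool", "body": {"deltas": [[0, 0, 0.008, 0, 0, 0, 0], [0, 0, 0.008, 0, 0, 0, 0], [0, 0, 0, 0, 0, 0, 0], [0, 0, 0, 0, 0, 0, 0]]}}

```text
time_s: 7.43
tool_pos: [0.637, -0.0046, 0.102]
ee_rot: [-3.141, 0.002, 3.052]
wrist_force: [-0.6, 0.1, -1.6]
gripper_width: 0.173
grasp_force: 59.1
```

>>> {"method": "drive_tool", "body": {"deltas": [[0, 0, 0.008, 0, 0, 0, 0], [0, 0, 0.006, 0, 0, 0, 0], [0, 0, 0, 0, 0, 0, 0], [0, 0, 0, 0, 0, 0, 0]]}}

```text
time_s: 7.77
tool_pos: [0.6374, -0.0046, 0.0953]
ee_rot: [-3.141, 0.003, 3.052]
wrist_force: [-0.1, -0.6, -0.8]
gripper_width: 0.174
grasp_force: 59.2
```

>>> {"method": "drive_tool", "body": {"deltas": [[0, 0, 0.002, 0, 0, 0, 0], [0, 0, 0.003, 0, 0, 0, 0], [0, 0, 0, 0, 0, 0, 0], [0, 0, 0, 0, 0, 0, 0]]}}

```text
time_s: 8.1
tool_pos: [0.6375, -0.0046, 0.095]
ee_rot: [-3.141, 0.004, 3.052]
wrist_force: [-4.7, -0.2, 15.4]
gripper_width: 0.172
grasp_force: 61.3
```

>>> {"method": "drive_tool", "body": {"deltas": [[0, 0, -0.001, 0, 0, 0, 0], [0.0001, -0.0002, 0, 0, 0, 0.02, 0], [0.0001, -0.0003, 0, 0, 0, 0.034, 0], [0.0001, -0.0002, 0, 0, 0, 0.034, 0], [0.0001, -0.0003, 0, 0, 0, 0.034, 0]]}}

```text
time_s: 8.52
tool_pos: [0.638, -0.0053, 0.0951]
ee_rot: [3.14, 0.006, 2.664]
wrist_force: [-1.1, -1.3, 8.1]
gripper_width: 0.172
grasp_force: 60.6
```

>>> {"method": "drive_tool", "body": {"deltas": [[0.0001, -0.0003, 0, 0, 0, 0.034, 0], [0.0001, -0.0002, 0, 0, 0, 0.034, 0], [0.0001, -0.0003, 0, 0, 0, 0.034, 0], [0.0001, -0.0002, 0, 0, 0, 0.034, 0], [0, 0, 0, 0, 0, 0, 0]]}}

```text
time_s: 8.93
tool_pos: [0.6376, -0.0059, 0.0951]
ee_rot: [3.138, 0.005, 2.237]
wrist_force: [-1.2, -0.4, 9.5]
gripper_width: 0.175
grasp_force: 60.7
```

```bash
python3 -c "
from h import *
s=manip.observe();print(s['torque'],s['wrist_force'],s['joint_positions'])"
```

```text
[-0.31063121  0.4658939  -0.03623867] [-1.17996269 -0.3628992   9.45288557] [-0.10312458  0.87740716  0.07169504  1.64410714 -0.09094353  0.61775559
  0.68278589]
```

>>> {"method": "drive_tool", "body": {"deltas": [[0.0001, -0.0003, 0, 0, 0, 0.034, 0], [0.0001, -0.0002, 0, 0, 0, 0.034, 0], [0.0001, -0.0003, 0, 0, 0, 0.034, 0], [0.0001, -0.0002, 0, 0, 0, 0.034, 0], [0, 0, 0, 0, 0, 0, 0]]}}

```text
time_s: 9.35
tool_pos: [0.637, -0.0063, 0.0951]
ee_rot: [3.137, 0.004, 1.81]
wrist_force: [-0.3, -0.9, 10.5]
gripper_width: 0.176
grasp_force: 60.8
```

```bash
python3 w.py w5; python3 -c "
from h import *
s=manip.observe();print(s['tool_pos'],s['ee_rot'],s['torque'],s['wrist_force'])"
```

```text
[-0.16  0.89  0.18  1.65 -0.24  0.62  0.39] 417.03951257767125 [[0.971, 0.225, 0.075, 0.618], [0.237, -0.928, -0.287, 0.067], [0.005, 0.297, -0.955, 0.237], [0.0, 0.0, 0.0, 1.0]]
[ 0.63699029 -0.00632142  0.09513509] [3.13683501 0.00366945 1.81290817] [-0.41494195  0.56205833 -0.12108837] [-2.43777279 -2.03867784 10.24957225]
```

View pics/w5.png

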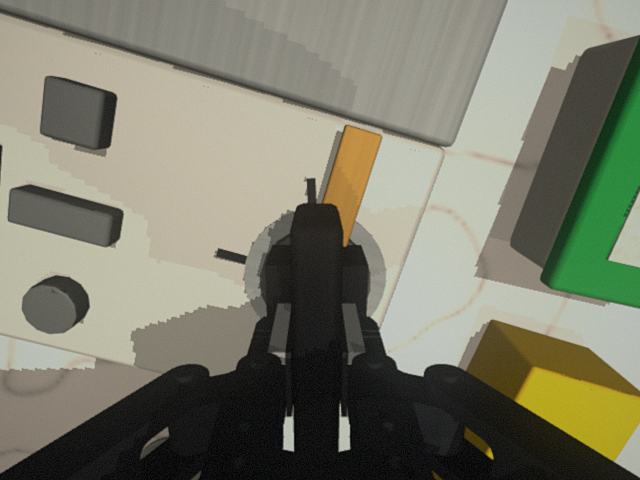

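The wing now points at the end mark and the brass bolt (355,175) has drawn off the plate. I'll add a small extra push to the stop, then release and rise.

>>> {"method": "drive_tool", "body": {"deltas": [[0, 0, 0, 0, 0, 0.02, 0], [0, 0, 0, 0, 0, 0.01, 0], [0, 0, 0, 0, 0, 0, 0], [0, 0, 0, 0, 0, 0, 0], [0, 0, 0, 0, 0, 0, 0]]}}

```text
time_s: 9.82
tool_pos: [0.6362, -0.006, 0.0951]
ee_rot: [3.138, 0.002, 1.72]
wrist_force: [-2.1, 0.1, 11.3]
gripper_width: 0.172
grasp_force: 61.0
```

```bash
python3 -c "
from h import *
s=manip.observe();print(s['tool_pos'],s['ee_rot'],s['torque'],s['wrist_force'])"
```

```text
[ 0.63622776 -0.00595911  0.0950735 ] [3.13797285e+00 1.97592796e-03 1.71999466e+00] [-0.2487427   0.91814635  0.06463632] [-2.05855113  0.11407392 11.32254811]
```

>>> {"method": "drive_tool", "body": {"deltas": [[0, 0, -0.001, 0, 0, 0, 0.5], [0, 0, 0, 0, 0, 0, 0.5], [0, 0, 0, 0, 0, 0, 0.5], [0, 0, 0, 0, 0, 0, 0.5], [0, 0, 0, 0, 0, 0, 0.5]]}}

```text
time_s: 10.23
tool_pos: [0.6359, -0.0052, 0.0936]
ee_rot: [3.139, 0.001, 1.72]
wrist_force: [0.1, 0.7, -0.5]
gripper_width: 0.499
grasp_force: 0.0
```

>>> {"method": "drive_tool", "body": {"deltas": [[0, 0, -0.03, 0, 0, 0, 0.5], [0, 0, -0.05, 0, 0, 0, 0.5], [0, 0, -0.05, 0, 0, 0, 0.5], [0, 0, 0, 0, 0, 0, 0], [0, 0, 0, 0, 0, 0, 0]]}}

```text
time_s: 10.65
tool_pos: [0.6369, -0.0054, 0.1602]
ee_rot: [3.136, 0.002, 1.72]
wrist_force: [0.2, -0.0, 0.1]
gripper_width: 0.227
grasp_force: 0.0
```

```bash
python3 to.py .466 .0025 .11 ; python3 w.py w6; python3 - <<'E'
from b import *
rect(np.load('w6.npy'),.636,-.005,.055,.105,.13)
rect(np.load('w6.npy'),.636,-.005,.055,.078,.095)
E
```

```text
pos [ 0.6369 -0.0054  0.1602] [3.1357e+00 1.8000e-03 1.7202e+00] F [ 0.2 -0.   0.1] w 0.227
now-frame [ 0.0666 -0.3362  0.0983]
[-0.19  0.8   0.24  1.62 -0.25  0.75  0.31] 417.03951257767125 [[0.989, 0.141, 0.05, 0.624], [0.149, -0.945, -0.291, 0.069], [0.006, 0.295, -0.955, 0.302], [0.0, 0.0, 0.0, 1.0]]
5984 0.1191 [0.6351 0.     0.1188] ((635.7568969726562, -4.032596588134766), (16.022029876708984, 89.31169891357422), 8.83237361907959)
2842 0.0853 [ 0.6355 -0.0025  0.0853] ((633.9231567382812, 7.717571258544922), (40.16270446777344, 65.3707275390625), 8.667688369750977)
```

>>> {"method": "drive_tool", "body": {"deltas": [[0.013, -0.067, 0, 0, 0, 0, 0], [0.013, -0.067, 0, 0, 0, 0, 0], [0.013, -0.067, 0, 0, 0, 0, 0], [0.013, -0.067, 0, 0, 0, 0, 0], [0.014, -0.067, 0, 0, 0, 0, 0]]}}

```text
time_s: 11.12
tool_pos: [0.4626, 0.0024, 0.1574]
ee_rot: [3.141, 0.001, 1.72]
wrist_force: [0.7, 0.1, -0.6]
gripper_width: -0.002
grasp_force: 0.0
```

>>> {"method": "drive_tool", "body": {"deltas": [[0, 0, 0.06, 0, 0, 0, 0], [0, 0, 0.06, 0, 0, 0, 0], [0, 0, 0.06, 0, 0, 0, 0], [0, 0, 0, 0, 0, 0, 0], [0, 0, 0, 0, 0, 0, 0]]}}

```text
time_s: 11.53
tool_pos: [0.4637, 0.0022, 0.067]
ee_rot: [-3.139, 0.001, 1.72]
wrist_force: [0.3, -0.2, 0.2]
gripper_width: 0.001
grasp_force: 0.0
```

```bash
python3 to.py .466 .0025 .0535 
```

```text
pos [0.4637 0.0022 0.067 ] [-3.1391e+00  6.0000e-04  1.7200e+00] F [ 0.3 -0.2  0.2] w 0.001
now-frame [-0.0001  0.0048  0.0269]
```

>>> {"method": "drive_tool", "body": {"deltas": [[0, 0.004, 0.012, 0, 0, 0, 0], [0, 0, 0.01, 0, 0, 0, 0], [0, 0, 0.004, 0, 0, 0, 0], [0, 0, 0, 0, 0, 0, 0], [0, 0, 0, 0, 0, 0, 0]]}}

```text
time_s: 11.95
tool_pos: [0.4678, 0.0026, 0.0559]
ee_rot: [3.138, 0.001, 1.72]
wrist_force: [-0.3, 0.4, 0.2]
gripper_width: -0.001
grasp_force: 0.0
```

>>> {"method": "drive_tool", "body": {"deltas": [[0, 0, 0.002, 0, 0, 0, 0], [0, 0, 0, 0, 0, 0, 0], [0, 0, 0, 0, 0, 0, 0]]}}

```text
time_s: 12.2
tool_pos: [0.4676, 0.0026, 0.0546]
ee_rot: [3.139, 0.001, 1.72]
wrist_force: [-0.2, 0.6, 0.1]
gripper_width: 0.0
grasp_force: 0.0
```

>>> {"method": "drive_tool", "body": {"deltas": [[0, 0, 0.002, 0, 0, 0, 0], [0, 0, 0.002, 0, 0, 0, 0], [0, 0, 0, 0, 0, 0, 0], [0, 0, 0, 0, 0, 0, 0]]}}

```text
time_s: 12.53
tool_pos: [0.4677, 0.0025, 0.0527]
ee_rot: [3.138, 0.001, 1.72]
wrist_force: [-0.0, -0.1, 5.4]
gripper_width: -0.004
grasp_force: 2.6
```

>>> {"method": "drive_tool", "body": {"deltas": [[0, 0, 0.002, 0, 0, 0, 0], [0, 0, 0.001, 0, 0, 0, 0], [0, 0, 0, 0, 0, 0, 0], [0, 0, 0, 0, 0, 0, 0], [0, 0, 0, 0, 0, 0, 0]]}}

```text
time_s: 12.95
tool_pos: [0.4677, 0.0026, 0.0524]
ee_rot: [3.137, 0.001, 1.72]
wrist_force: [-2.2, 0.8, 20.0]
gripper_width: 0.002
grasp_force: 10.1
```

>>> {"method": "drive_tool", "body": {"deltas": [[0, 0, -0.02, 0, 0, 0, 0], [0, 0, -0.06, 0, 0, -0.0365, 1], [0, 0, -0.06, 0, 0, -0.0365, 1], [0, 0, -0.06, 0, 0, -0.0365, 1], [0, 0, -0.06, 0, 0, -0.0365, 1]]}}

```text
time_s: 13.37
tool_pos: [0.4666, 0.0025, 0.1822]
ee_rot: [3.141, 0.003, 2.184]
wrist_force: [-0.6, 0.9, -0.6]
gripper_width: 0.564
grasp_force: 0.0
```

>>> {"method": "drive_tool", "body": {"deltas": [[0, 0, -0.03, 0, 0, -0.0365, 1], [0, 0, 0, 0, 0, -0.0365, 1], [0, 0, 0, 0, 0, -0.0365, 1], [0, 0, 0, 0, 0, -0.0365, 1], [0, 0, 0, 0, 0, -0.0365, 1]]}}

```text
time_s: 13.78
tool_pos: [0.4669, 0.0026, 0.1961]
ee_rot: [3.142, 0.003, 2.758]
wrist_force: [-0.5, 0.6, 0.0]
gripper_width: 1.0
grasp_force: 0.0
```

>>> {"method": "drive_tool", "body": {"deltas": [[0, 0, 0, 0, 0, -0.0365, 1], [0, 0, 0, 0, 0, -0.0365, 1], [0, 0, 0, 0, 0, -0.0365, 1], [-0.04, -0.063, 0, 0, 0, 0, 1], [-0.04, -0.063, 0, 0, 0, 0, 1]]}}

```text
time_s: 14.2
tool_pos: [0.5039, -0.0608, 0.1962]
ee_rot: [3.141, 0.002, 3.102]
wrist_force: [1.4, 0.4, -0.1]
gripper_width: 1.004
grasp_force: 0.0
```

>>> {"method": "drive_tool", "body": {"deltas": [[-0.04, -0.063, 0, 0, 0, 0, 1], [-0.04, -0.063, 0, 0, 0, 0, 1], [0, 0, 0, 0, 0, 0, 1], [0, 0, 0, 0, 0, 0, 1], [0, 0, 0, 0, 0, 0, 1]]}}

```text
time_s: 14.62
tool_pos: [0.5406, -0.1262, 0.1959]
ee_rot: [-3.141, 0.002, 3.096]
wrist_force: [0.6, 0.9, -0.2]
gripper_width: 0.992
grasp_force: 0.0
```

```bash
python3 w.py w7; python3 - <<'E'
from b import *
W=np.load('w7.npy')
rect(W,.579,-.19,.06,.04,.06); rect(W,.41,-.394,.07,.07,.09); rect(W,.6358,-.004,.055,.105,.13)
c=shot('top');save(c,'top1');T=cloud(c);np.save('top1.npy',T)
rect(T,.579,-.19,.06,.04,.06); rect(T,.41,-.394,.07,.07,.09)
# anything new in 40-90mm range of table
E
python3 to.py .579 -.19 .015 3.098
```

```text
[ 0.27  0.65 -0.21  1.82  0.2   0.7   1.48] 417.03951257767125 [[0.045, 0.955, 0.294, 0.465], [0.999, -0.043, -0.014, -0.122], [-0.001, 0.294, -0.956, 0.338], [0.0, 0.0, 0.0, 1.0]]
5166 0.0498 [ 0.5798 -0.1878  0.0495] ((581.830322265625, -188.66500854492188), (60.67325210571289, 61.292388916015625), 85.15133666992188)
few 0
2007 0.1176 [0.6286 0.0132 0.1154] ((634.7202758789062, -4.662017822265625), (17.17430877685547, 90.11259460449219), 8.213859558105469)
few 0
180 0.0813 [ 0.4121 -0.4102  0.0812] ((412.49951171875, -411.94696044921875), (57.03288650512695, 24.923185348510742), 10.827434539794922)
pos [ 0.5406 -0.1251  0.1961] [3.1415e+00 1.8000e-03 3.0985e+00] F [0.8 0.5 0.2] w 1.0
now-frame [-0.0817 -0.1264  0.3624]
turn [0.     0.0006 0.0002] after-turn frame [-0.0824 -0.1263  0.3622]
```

View pics/top1.png

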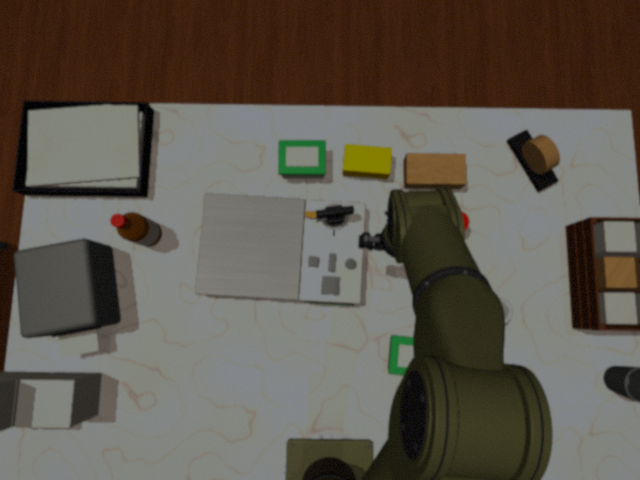

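The top view shows no further tins hidden earlier at the left; the handle sits on the shaft. The tin hasn't moved, so I'll grasp it.

>>> {"method": "drive_tool", "body": {"deltas": [[-0.043, -0.062, 0, 0, 0, 0, 1], [-0.043, -0.062, 0, 0, 0, 0, 1], [0, 0, 0.05, 0, 0, 0, 1], [0, 0, 0.06, 0, 0, 0, 1], [0, 0, 0.06, 0, 0, 0, 1]]}}

```text
time_s: 15.13
tool_pos: [0.5823, -0.1899, 0.1111]
ee_rot: [-3.141, 0.005, 3.097]
wrist_force: [0.2, 0.7, 0.2]
gripper_width: 1.0
grasp_force: 0.0
```

>>> {"method": "drive_tool", "body": {"deltas": [[0, 0, 0.06, 0, 0, 0, 1], [0, 0, 0.06, 0, 0, 0, 1], [0, 0, 0.06, 0, 0, 0, 1], [0, 0, 0.01, 0, 0, 0, 1], [0, 0, 0, 0, 0, 0, 1]]}}

```text
time_s: 15.55
tool_pos: [0.5803, -0.1889, 0.0148]
ee_rot: [3.141, -0.002, 3.098]
wrist_force: [-0.3, -0.4, 0.4]
gripper_width: 0.999
grasp_force: 0.0
```

>>> {"method": "drive_tool", "body": {"deltas": [[0, 0, 0, 0, 0, 0, 0.3], [0, 0, 0, 0, 0, 0, 0.3], [0, 0, 0, 0, 0, 0, 0.3], [0, 0, 0, 0, 0, 0, 0.3], [0, 0, 0, 0, 0, 0, 0.3]], "force": 40}}

```text
time_s: 15.97
tool_pos: [0.5837, -0.1908, 0.0189]
ee_rot: [-3.14, 0.007, 3.096]
wrist_force: [-0.8, 1.4, 8.3]
gripper_width: 0.688
grasp_force: 43.5
```

>>> {"method": "drive_tool", "body": {"deltas": [[0, 0, -0.04, 0, 0, 0, 0.3], [0, 0, -0.08, 0, 0, 0, 0.3], [0, 0, -0.08, 0, 0, 0, 0.3], [0, 0, -0.08, 0, 0, 0, 0.3], [0, 0, -0.08, 0, 0, 0, 0.3]]}}

```text
time_s: 16.38
tool_pos: [0.581, -0.1908, 0.1992]
ee_rot: [-3.14, 0.004, 3.096]
wrist_force: [0.9, -0.3, -1.1]
gripper_width: 0.692
grasp_force: 43.9
```

>>> {"method": "drive_tool", "body": {"deltas": [[-0.001, 0.075, 0, 0, 0, 0, 0.3], [-0.001, 0.075, 0, 0, 0, 0, 0.3], [-0.001, 0.075, 0, 0, 0, 0, 0.3], [-0.001, 0.075, 0, 0, 0, 0, 0.3], [-0.001, 0.075, 0, 0, 0, 0, 0.3]]}}

```text
time_s: 16.8
tool_pos: [0.5923, -0.002, 0.1974]
ee_rot: [-3.141, 0.004, 3.096]
wrist_force: [0.2, 0.7, -1.6]
gripper_width: 0.693
grasp_force: 44.1
```

>>> {"method": "drive_tool", "body": {"deltas": [[-0.001, 0.075, 0, 0, 0, 0, 0.3], [-0.001, 0.075, 0, 0, 0, 0, 0.3], [-0.001, 0.075, 0, 0, 0, 0, 0.3], [-0.001, 0.075, 0, 0, 0, 0, 0.3], [-0.001, 0.075, 0, 0, 0, 0, 0.3]]}}

```text
time_s: 17.22
tool_pos: [0.6032, 0.1854, 0.1972]
ee_rot: [-3.141, 0.004, 3.096]
wrist_force: [1.0, -0.3, -2.1]
gripper_width: 0.688
grasp_force: 44.1
```

>>> {"method": "drive_tool", "body": {"deltas": [[0, 0, 0, 0, 0, 0, 0.3], [0, 0, 0.06, 0, 0, 0, 0.3], [0, 0, 0.06, 0, 0, 0, 0.3], [0, 0, 0.06, 0, 0, 0, 0.3], [0, 0, 0, 0, 0, 0, 0.3]]}}

```text
time_s: 17.63
tool_pos: [0.5995, 0.1817, 0.1014]
ee_rot: [-3.136, -0.007, 3.096]
wrist_force: [-1.7, -1.0, -2.6]
gripper_width: 0.691
grasp_force: 44.1
```

```bash
python3 to.py .6045 .197 .074 3.098; python3 - <<'E'
from h import *
c=shot('side'); save(c,'side1')
E
```

```text
pos [0.5995 0.1817 0.1014] [-3.1363 -0.0066  3.0964] F [-1.7 -1.  -2.6] w 0.691
now-frame [-0.0089  0.0313  0.0545]
turn [-0.0017 -0.0021 -0.0005] after-turn frame [-0.0086  0.031   0.0547]
```

View pics/side1.png

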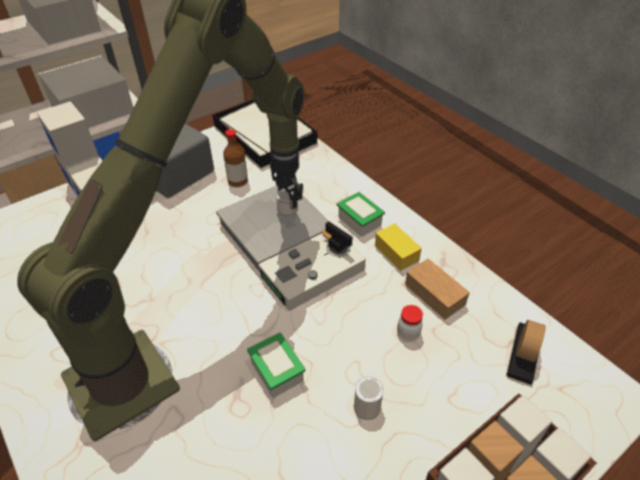

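Short tin is held over the platform (290,195); everything else is in place.

>>> {"method": "drive_tool", "body": {"deltas": [[-0.008, 0.03, 0, 0, -0.002, 0, 0.3], [0, 0, 0.03, 0, 0, 0, 0.3], [0, 0, 0.018, 0, 0, 0, 0.3], [0, 0, 0, 0, 0, 0, 0.3], [0, 0, 0, 0, 0, 0, 0.3]]}}

```text
time_s: 18.1
tool_pos: [0.6091, 0.1984, 0.083]
ee_rot: [-3.141, 0.01, 3.096]
wrist_force: [0.2, -0.2, -1.3]
gripper_width: 0.688
grasp_force: 44.2
```

>>> {"method": "drive_tool", "body": {"deltas": [[0, 0, 0.004, 0, 0, 0, 0.3], [0, 0, 0.002, 0, 0, 0, 0.3], [0, 0, 0, 0, 0, 0, 0.3], [0, 0, 0, 0, 0, 0, 0.3]]}}

```text
time_s: 18.43
tool_pos: [0.6088, 0.1983, 0.0794]
ee_rot: [-3.141, 0.01, 3.096]
wrist_force: [-0.2, -0.2, -1.2]
gripper_width: 0.695
grasp_force: 44.2
```

>>> {"method": "drive_tool", "body": {"deltas": [[0, 0, 0.004, 0, 0.003, 0, 0.3], [0, 0, 0.004, 0, 0, 0, 0.3], [0, 0, 0.002, 0, 0, 0, 0.3], [0, 0, 0, 0, 0, 0, 0.3], [0, 0, 0, 0, 0, 0, 0.3]]}}

```text
time_s: 18.85
tool_pos: [0.6088, 0.1983, 0.0741]
ee_rot: [-3.141, 0.0, 3.096]
wrist_force: [-0.7, -0.2, -1.4]
gripper_width: 0.684
grasp_force: 44.5
```

>>> {"method": "drive_tool", "body": {"deltas": [[0, 0, 0.002, 0, 0, 0, 0.3], [0, 0, 0.002, 0, 0, 0, 0.3], [0, 0, 0, 0, 0, 0, 0.3], [0, 0, 0, 0, 0, 0, 0.3]]}}

```text
time_s: 19.18
tool_pos: [0.6087, 0.1983, 0.0739]
ee_rot: [-3.141, 0.0, 3.096]
wrist_force: [-3.2, -1.2, 13.0]
gripper_width: 0.69
grasp_force: 45.7
```

>>> {"method": "drive_tool", "body": {"deltas": [[0, 0, -0.002, 0, 0, 0, 1], [0, 0, 0, 0, 0, 0, 1], [0, 0, 0, 0, 0, 0, 1], [0, 0, 0, 0, 0, 0, 1], [0, 0, -0.02, 0, 0, 0, 1]]}}

```text
time_s: 19.6
tool_pos: [0.6072, 0.1979, 0.0814]
ee_rot: [-3.139, -0.004, 3.096]
wrist_force: [-0.4, 0.6, 0.3]
gripper_width: 1.002
grasp_force: 0.0
```

>>> {"method": "drive_tool", "body": {"deltas": [[0, 0, -0.06, 0, 0, 0, 1], [0, 0, -0.07, 0, 0, 0, 1], [0, 0, -0.07, 0, 0, 0, 1], [0, 0, -0.05, 0, 0, 0, 1], [0.022, -0.075, 0, 0, 0, 0, 1]]}}

```text
time_s: 20.02
tool_pos: [0.601, 0.1731, 0.2152]
ee_rot: [3.128, 0.015, 3.106]
wrist_force: [0.7, 1.8, 0.9]
gripper_width: 1.004
grasp_force: 0.0
```

>>> {"method": "drive_tool", "body": {"deltas": [[0.022, -0.075, 0, 0, 0, 0, 1], [0.022, -0.075, 0, 0, 0, 0, 1], [0.022, -0.075, 0, 0, 0, 0, 1], [0.022, -0.075, 0, 0, 0, 0, 1], [0.022, -0.075, 0, 0, 0, 0, 1]]}}

```text
time_s: 20.43
tool_pos: [0.5319, -0.0249, 0.209]
ee_rot: [-3.141, 0.001, 3.096]
wrist_force: [0.0, -1.8, 0.4]
gripper_width: 1.003
grasp_force: 0.0
```

>>> {"method": "drive_tool", "body": {"deltas": [[0.022, -0.075, 0, 0, 0, 0, 1], [0.022, -0.075, 0, 0, 0, 0, 1], [0.022, -0.075, 0, 0, 0, 0, 1], [0.022, -0.075, 0, 0, 0, 0, 1], [0.022, -0.075, 0, 0, 0, 0, 1]]}}

```text
time_s: 20.85
tool_pos: [0.4684, -0.2098, 0.2092]
ee_rot: [-3.14, 0.001, 3.096]
wrist_force: [0.6, -0.1, -0.2]
gripper_width: 1.0
grasp_force: 0.0
```

>>> {"method": "drive_tool", "body": {"deltas": [[0.022, -0.075, 0, 0, 0, 0, 1], [0.022, -0.075, 0, 0, 0, 0, 1], [0, 0, 0, 0, 0, 0, 1], [0, 0, 0, 0, 0, 0, 1], [0, 0, 0, 0, 0, 0, 1]]}}

```text
time_s: 21.27
tool_pos: [0.4441, -0.2815, 0.2089]
ee_rot: [-3.141, 0.001, 3.096]
wrist_force: [-0.4, 0.3, -0.5]
gripper_width: 0.998
grasp_force: 0.0
```

```bash
python3 w.py w8; python3 - <<'E'
from b import *
W=np.load('w8.npy')
rect(W,.41,-.394,.08,.07,.09)
c=shot('side');S=cloud(c); rect(S,.41,-.394,.08,.07,.09); rect(S,.6065,.197,.06,.095,.115)
c=shot('top');S=cloud(c); rect(S,.41,-.394,.08,.07,.09); rect(S,.6065,.197,.06,.095,.115)
E
python3 to.py .4095 -.394 .035 3.098
```

```text
[ 0.63  0.6  -0.25  1.89  0.22  0.68  1.78] 417.03951257767125 [[0.045, 0.955, 0.293, 0.369], [0.999, -0.043, -0.014, -0.277], [-0.001, 0.293, -0.956, 0.351], [0.0, 0.0, 0.0, 1.0]]
7090 0.0798 [ 0.4095 -0.3913  0.0795] ((410.69415283203125, -392.598876953125), (60.830841064453125, 61.3335075378418), 23.44383430480957)
625 0.0782 [ 0.4081 -0.3966  0.078 ] ((409.6255187988281, -395.1266784667969), (61.33846664428711, 60.68761444091797), 39.149986267089844)
272 0.1021 [0.6026 0.1932 0.102 ] ((605.0870971679688, 194.56985473632812), (63.412864685058594, 60.071876525878906), 80.13705444335938)
115 0.0815 [ 0.3927 -0.3778  0.0807] ((391.6177978515625, -378.15283203125), (23.16103172302246, 31.424922943115234), 0.7850390076637268)
540 0.1059 [0.6038 0.198  0.1056] ((603.759521484375, 198.78321838378906), (60.26598358154297, 59.322757720947266), 89.33938598632812)
pos [ 0.4447 -0.2801  0.2088] [-3.1415e+00  5.0000e-04  3.0995e+00] F [-0.9 -0.4  0.4] w 1.001
now-frame [ 0.061  -0.2304  0.3476]
turn [-0.      0.0002  0.0005] after-turn frame [ 0.0604 -0.2306  0.3476]
```

>>> {"method": "drive_tool", "body": {"deltas": [[0.02, -0.077, 0, 0, 0, 0, 1], [0.02, -0.077, 0, 0, 0, 0, 1], [0.019, -0.076, 0, 0, 0, 0, 1], [0, 0, 0, 0, 0, 0, 1], [0, 0, 0.05, 0, 0, 0, 1]]}}

```text
time_s: 21.83
tool_pos: [0.4109, -0.3997, 0.187]
ee_rot: [-3.134, 0.007, 3.092]
wrist_force: [1.5, -0.0, 0.0]
gripper_width: 1.003
grasp_force: 0.0
```

>>> {"method": "drive_tool", "body": {"deltas": [[0, 0, 0.06, 0, 0, 0, 1], [0, 0, 0.06, 0, 0, 0, 1], [0, 0, 0.06, 0, 0, 0, 1], [0, 0, 0.06, 0, 0, 0, 1], [0, 0, 0.05, 0, 0, 0, 1]]}}

```text
time_s: 22.25
tool_pos: [0.4099, -0.3938, 0.0369]
ee_rot: [3.141, -0.001, 3.099]
wrist_force: [-0.2, -0.0, -0.1]
gripper_width: 1.003
grasp_force: 0.0
```

>>> {"method": "drive_tool", "body": {"deltas": [[0, 0, 0, 0, 0, 0, 1], [0, 0, 0, 0, 0, 0, 1], [0, 0, 0, 0, 0, 0, 1]]}}

```text
time_s: 22.5
tool_pos: [0.4104, -0.3955, 0.0399]
ee_rot: [-3.14, 0.002, 3.097]
wrist_force: [-0.6, 0.0, -0.1]
gripper_width: 1.001
grasp_force: 0.0
```

>>> {"method": "drive_tool", "body": {"deltas": [[0, 0, 0, 0, 0, 0, 0.3], [0, 0, 0, 0, 0, 0, 0.3], [0, 0, 0, 0, 0, 0, 0.3], [0, 0, 0, 0, 0, 0, 0.3], [0, 0, 0, 0, 0, 0, 0.3]]}}

```text
time_s: 22.92
tool_pos: [0.41, -0.3959, 0.0405]
ee_rot: [-3.14, 0.002, 3.096]
wrist_force: [-0.9, 0.5, 5.9]
gripper_width: 0.694
grasp_force: 42.0
```

>>> {"method": "drive_tool", "body": {"deltas": [[0, 0, -0.04, 0, 0, 0, 0.3], [0, 0, -0.08, 0, 0, 0, 0.3], [0, 0, -0.08, 0, 0, 0, 0.3], [0, 0, -0.08, 0, 0, 0, 0.3], [0, 0, -0.08, 0, 0, 0, 0.3]]}}

```text
time_s: 23.33
tool_pos: [0.4083, -0.3952, 0.2211]
ee_rot: [-3.141, -0.0, 3.096]
wrist_force: [0.5, -0.6, -3.3]
gripper_width: 0.693
grasp_force: 44.5
```

>>> {"method": "drive_tool", "body": {"deltas": [[-0.01, 0.075, 0, 0, 0, 0, 0.3], [-0.01, 0.075, 0, 0, 0, 0, 0.3], [-0.01, 0.075, 0, 0, 0, 0, 0.3], [-0.01, 0.075, 0, 0, 0, 0, 0.3], [-0.01, 0.075, 0, 0, 0, 0, 0.3]]}}

```text
time_s: 23.75
tool_pos: [0.4421, -0.2079, 0.2192]
ee_rot: [-3.14, 0.001, 3.095]
wrist_force: [0.8, -0.7, -2.7]
gripper_width: 0.69
grasp_force: 45.0
```

>>> {"method": "drive_tool", "body": {"deltas": [[-0.01, 0.075, 0, 0, 0, 0, 0.3], [-0.01, 0.075, 0, 0, 0, 0, 0.3], [-0.01, 0.075, 0, 0, 0, 0, 0.3], [-0.01, 0.075, 0, 0, 0, 0, 0.3], [-0.01, 0.075, 0, 0, 0, 0, 0.3]]}}

```text
time_s: 24.17
tool_pos: [0.4757, -0.0216, 0.219]
ee_rot: [-3.141, 0.001, 3.096]
wrist_force: [1.0, -0.3, -2.7]
gripper_width: 0.693
grasp_force: 45.0
```

>>> {"method": "drive_tool", "body": {"deltas": [[-0.01, 0.075, 0, 0, 0, 0, 0.3], [-0.01, 0.075, 0, 0, 0, 0, 0.3], [-0.01, 0.075, 0, 0, 0, 0, 0.3], [-0.01, 0.075, 0, 0, 0, 0, 0.3], [-0.01, 0.075, 0, 0, 0, 0, 0.3]]}}

```text
time_s: 24.58
tool_pos: [0.5092, 0.1646, 0.2188]
ee_rot: [-3.141, 0.0, 3.096]
wrist_force: [0.9, -0.3, -2.2]
gripper_width: 0.692
grasp_force: 45.0
```

>>> {"method": "drive_tool", "body": {"deltas": [[-0.007, 0.075, 0, 0, 0, 0, 0.3], [0, 0, 0, 0, 0, 0, 0.3], [0, 0, 0, 0, 0, 0, 0.3], [0, 0, 0, 0, 0, 0, 0.3]]}}

```text
time_s: 24.92
tool_pos: [0.5142, 0.1994, 0.2182]
ee_rot: [-3.139, -0.001, 3.096]
wrist_force: [-0.2, -0.3, -3.2]
gripper_width: 0.694
grasp_force: 45.0
```

```bash
python3 to.py .5145 .201 .0955 3.098; python3 - <<'E'
from b import *
c=shot('top');S=cloud(c); rect(S,.6065,.197,.06,.095,.115)
E
```

```text
pos [0.5142 0.1994 0.2182] [-3.1393e+00 -7.0000e-04  3.0963e+00] F [-0.2 -0.3 -3.2] w 0.694
now-frame [-0.0007  0.0039  0.2454]
turn [-0.0007 -0.0002 -0.0005] after-turn frame [-0.0005  0.0033  0.2454]
541 0.1059 [0.6037 0.198  0.1058] ((603.8214111328125, 198.9730224609375), (59.17641067504883, 60.65911102294922), 0.3207011818885803)
```

Position is good, so I descend to about 4 mm above contact and then creep down.

>>> {"method": "drive_tool", "body": {"deltas": [[0, 0.003, 0.06, 0, 0, 0, 0.3], [0, 0, 0.07, 0, 0, 0, 0.3], [0, 0, 0.07, 0, 0, 0, 0.3], [0, 0, 0.03, 0, 0, 0, 0.3], [0, 0, 0, 0, 0, 0, 0.3]]}}

```text
time_s: 25.38
tool_pos: [0.5123, 0.1982, 0.0999]
ee_rot: [-3.136, -0.007, 3.094]
wrist_force: [-0.1, -0.6, -2.1]
gripper_width: 0.692
grasp_force: 44.9
```

>>> {"method": "drive_tool", "body": {"deltas": [[0, 0, 0.004, 0, 0, 0, 0.3], [0, 0, 0.004, 0, 0, 0, 0.3], [0, 0, 0, 0, 0, 0, 0.3], [0, 0, 0, 0, 0, 0, 0.3]]}}

```text
time_s: 25.72
tool_pos: [0.5157, 0.2017, 0.1004]
ee_rot: [3.141, 0.002, 3.096]
wrist_force: [0.5, -0.1, -2.3]
gripper_width: 0.688
grasp_force: 44.9
```

>>> {"method": "drive_tool", "body": {"deltas": [[0, 0, 0.004, 0, 0, 0, 0.3], [0, 0, 0.003, 0, 0, 0, 0.3], [0, 0, 0.002, 0, 0, 0, 0.3], [0, 0, 0, 0, 0, 0, 0.3], [0, 0, 0, 0, 0, 0, 0.3]]}}

```text
time_s: 26.13
tool_pos: [0.515, 0.2018, 0.0955]
ee_rot: [-3.141, 0.001, 3.096]
wrist_force: [-2.1, -0.7, 4.7]
gripper_width: 0.694
grasp_force: 45.9
```

>>> {"method": "drive_tool", "body": {"deltas": [[0, 0, 0.002, 0, 0, 0, 0.3], [0, 0, 0, 0, 0, 0, 0.3], [0, 0, 0, 0, 0, 0, 0.3]]}}

```text
time_s: 26.38
tool_pos: [0.515, 0.2018, 0.0955]
ee_rot: [-3.141, 0.001, 3.096]
wrist_force: [-3.6, -2.0, 13.5]
gripper_width: 0.686
grasp_force: 46.8
```

>>> {"method": "drive_tool", "body": {"deltas": [[0, 0, -0.002, 0, 0, 0, 1], [0, 0, 0, 0, 0, 0, 1], [0, 0, 0, 0, 0, 0, 1], [0, 0, 0, 0, 0, 0, 1], [0, 0, -0.02, 0, 0, 0, 1]]}}

```text
time_s: 26.8
tool_pos: [0.5136, 0.2012, 0.1034]
ee_rot: [-3.139, -0.003, 3.096]
wrist_force: [-0.2, 0.2, 0.0]
gripper_width: 1.001
grasp_force: 0.0
```

>>> {"method": "drive_tool", "body": {"deltas": [[0, 0, -0.06, 0, 0, 0, 1], [0, 0, -0.07, 0, 0, 0, 1], [0, 0, -0.07, 0, 0, 0, 1], [0, 0, 0, 0, 0, 0, 1], [-0.004, -0.07, 0, 0, 0, 0, 0]]}}

```text
time_s: 27.22
tool_pos: [0.5167, 0.1762, 0.208]
ee_rot: [3.132, 0.007, 3.107]
wrist_force: [1.1, 0.8, -0.6]
gripper_width: 0.882
grasp_force: 0.0
```

>>> {"method": "drive_tool", "body": {"deltas": [[-0.004, -0.07, 0, 0, 0, 0, 0], [-0.004, -0.07, 0, 0, 0, 0, 0], [-0.004, -0.07, 0, 0, 0, 0, 0], [-0.004, -0.07, 0, 0, 0, 0, 0], [-0.004, -0.07, 0, 0, 0, 0, 0]]}}

```text
time_s: 27.63
tool_pos: [0.517, -0.0102, 0.2053]
ee_rot: [-3.141, 0.0, 3.096]
wrist_force: [-0.0, -0.2, -0.2]
gripper_width: 0.142
grasp_force: 0.0
```

>>> {"method": "drive_tool", "body": {"deltas": [[-0.004, -0.07, 0, 0, 0, 0, 0], [0, 0, 0.06, 0, 0, 0, 0], [0, 0, 0.06, 0, 0, 0, 0], [0, 0, 0, 0, 0, 0, 0], [0, 0, 0, 0, 0, 0, 0]]}}

```text
time_s: 28.05
tool_pos: [0.5167, -0.0435, 0.1444]
ee_rot: [-3.141, -0.003, 3.097]
wrist_force: [-0.1, 0.2, -0.5]
gripper_width: 0.0
grasp_force: 0.0
```

```bash
python3 to.py .519 -.044 .062 3.098; python3 - <<'E'
from b import *
for n in('top','side'):
    c=shot(n);save(c,n+'2');S=cloud(c); rect(S,.6045,.197,.045,.095,.115); rect(S,.5145,.201,.045,.12,.145)
E
```

```text
pos [ 0.5167 -0.0435  0.1444] [-3.1408 -0.0032  3.0966] F [-0.1  0.2 -0.5] w 0.0
now-frame [-0.0053 -0.0007  0.1647]
turn [-0.0003 -0.001  -0.0004] after-turn frame [-0.0047 -0.0009  0.1647]
543 0.1059 [0.6036 0.1979 0.1056] ((603.7933349609375, 198.7572021484375), (61.18648910522461, 58.84968948364258), 87.28700256347656)
600 0.1359 [0.5129 0.2011 0.1357] ((513.7466430664062, 201.72601318359375), (60.828216552734375, 59.95396041870117), 32.375362396240234)
246 0.1023 [0.5999 0.1946 0.102 ] ((600.056396484375, 197.8621826171875), (68.89136505126953, 49.04780578613281), 55.60031509399414)
321 0.1318 [0.5112 0.1949 0.1312] ((512.924072265625, 197.73526000976562), (62.471893310546875, 59.45584487915039), 65.814208984375)
```

View pics/side2.png

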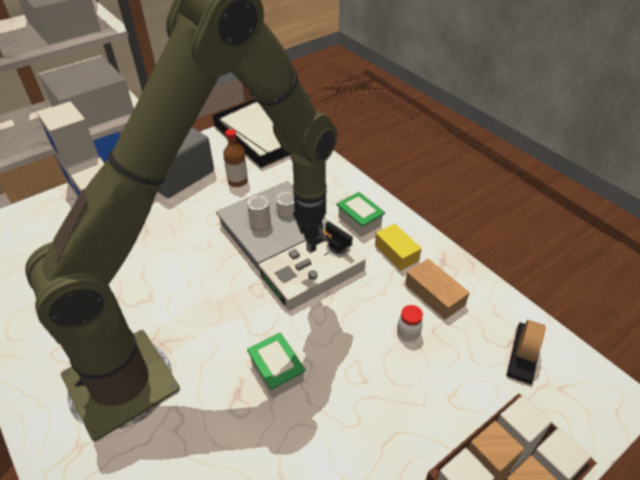

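Both tins stand on the platform at (259,212) and (287,203), and the handle is on its shaft. Next is the round key.

>>> {"method": "drive_tool", "body": {"deltas": [[-0.0047, -0.001, 0.06, 0, -0.001, 0, 0], [0, 0, 0.06, 0, 0, 0, 0], [0, 0, 0.032, 0, 0, 0, 0], [0, 0, 0, 0, 0, 0, 0], [0, 0, 0, 0, 0, 0, 0]]}}

```text
time_s: 28.57
tool_pos: [0.5208, -0.0438, 0.0698]
ee_rot: [-3.141, 0.004, 3.097]
wrist_force: [0.4, 0.5, -0.1]
gripper_width: 0.003
grasp_force: 0.0
```

>>> {"method": "drive_tool", "body": {"deltas": [[0, 0, 0.006, 0, 0, 0, 0], [0, 0, 0.006, 0, 0, 0, 0], [0, 0, 0, 0, 0, 0, 0], [0, 0, 0, 0, 0, 0, 0]]}}

```text
time_s: 28.9
tool_pos: [0.5206, -0.0444, 0.0636]
ee_rot: [-3.141, 0.004, 3.096]
wrist_force: [0.3, 0.6, 0.3]
gripper_width: -0.001
grasp_force: 0.0
```

>>> {"method": "drive_tool", "body": {"deltas": [[0, 0, 0.005, 0, 0, 0, 0], [0, 0, 0.005, 0, 0, 0, 0], [0, 0, 0.002, 0, 0, 0, 0], [0, 0, 0, 0, 0, 0, 0], [0, 0, 0, 0, 0, 0, 0]]}}

```text
time_s: 29.32
tool_pos: [0.5207, -0.0445, 0.0571]
ee_rot: [-3.141, 0.004, 3.096]
wrist_force: [0.7, -0.4, 4.8]
gripper_width: -0.001
grasp_force: 2.3
```

>>> {"method": "drive_tool", "body": {"deltas": [[0, 0, 0, 0, 0, 0, 0], [0, 0, -0.03, 0, 0, 0, 0], [0, 0, -0.03, 0, 0, 0, 0], [0.002, 0.06, 0, 0, 0, 0, 0], [0.001, 0.06, 0, 0, 0, 0, 0]]}}

```text
time_s: 29.73
tool_pos: [0.5213, 0.0137, 0.0872]
ee_rot: [-3.139, 0.004, 3.091]
wrist_force: [1.0, 1.3, -0.3]
gripper_width: 0.001
grasp_force: 0.0
```

>>> {"method": "drive_tool", "body": {"deltas": [[0, 0.06, 0, 0, 0, 0, 0], [0, 0, 0.02, 0, 0, 0, 0], [0, 0, 0.016, 0, 0, 0, 0], [0, 0, 0, 0, 0, 0, 0], [0, 0, 0, 0, 0, 0, 0]]}}

```text
time_s: 30.15
tool_pos: [0.5217, 0.0438, 0.0679]
ee_rot: [-3.139, 0.001, 3.094]
wrist_force: [-0.3, -1.6, 0.3]
gripper_width: 0.004
grasp_force: 0.0
```

```bash
python3 to.py .523 .0455 .057 3.098
```

```text
pos [0.5217 0.0438 0.0679] [-3.1389e+00  5.0000e-04  3.0942e+00] F [-0.3 -1.6  0.3] w 0.004
now-frame [-0.0024  0.0036  0.0218]
turn [-0.0009  0.0002 -0.0012] after-turn frame [-0.0025  0.0036  0.0218]
```

>>> {"method": "drive_tool", "body": {"deltas": [[0, 0.001, 0.008, 0, 0, 0, 0], [0, 0, 0.008, 0, 0, 0, 0], [0, 0, 0.006, 0, 0, 0, 0], [0, 0, 0, 0, 0, 0, 0], [0, 0, 0, 0, 0, 0, 0]]}}

```text
time_s: 30.57
tool_pos: [0.5229, 0.0451, 0.0579]
ee_rot: [-3.14, 0.003, 3.095]
wrist_force: [0.3, -1.8, 3.3]
gripper_width: -0.002
grasp_force: 1.7
```

>>> {"method": "drive_tool", "body": {"deltas": [[0, 0, 0.003, 0, 0, 0, 0], [0, 0, 0, 0, 0, 0, 0], [0, 0, 0, 0, 0, 0, 0]]}}

```text
time_s: 30.82
tool_pos: [0.523, 0.0453, 0.057]
ee_rot: [-3.14, 0.004, 3.095]
wrist_force: [-0.7, -2.3, 9.2]
gripper_width: 0.004
grasp_force: 4.4
```

>>> {"method": "drive_tool", "body": {"deltas": [[0, 0, -0.03, 0, 0, 0, 0], [0, 0, -0.03, 0, 0, 0, 0], [0, -0.045, 0, 0, 0, 0, 0], [0, -0.045, 0, 0, 0, 0, 0], [0, 0, 0, 0, 0, 0, 0]]}}

```text
time_s: 31.23
tool_pos: [0.5198, -0.0041, 0.0864]
ee_rot: [-3.137, 0.002, 3.09]
wrist_force: [-0.7, -1.5, -0.7]
gripper_width: -0.0
grasp_force: 0.0
```

>>> {"method": "drive_tool", "body": {"deltas": [[0, 0, 0.02, 0, 0, 0, 0], [0, 0, 0.016, 0, 0, 0, 0], [0, 0, 0, 0, 0, 0, 0], [0, 0, 0, 0, 0, 0, 0]]}}

```text
time_s: 31.57
tool_pos: [0.5199, 0.0026, 0.0672]
ee_rot: [-3.141, 0.001, 3.098]
wrist_force: [-0.1, 0.4, -0.6]
gripper_width: -0.0
grasp_force: 0.0
```

```bash
python3 to.py .521 .001 .057 3.098
```

```text
pos [0.5199 0.0026 0.0672] [-3.1414e+00  9.0000e-04  3.0982e+00] F [-0.1  0.4 -0.6] w -0.0
now-frame [-0.0023 -0.0031  0.0204]
turn [-0.0001  0.0003  0.0001] after-turn frame [-0.0023 -0.0031  0.0204]
```

>>> {"method": "drive_tool", "body": {"deltas": [[0, -0.002, 0.008, 0, 0, 0, 0], [0, 0, 0.008, 0, 0, 0, 0], [0, 0, 0.007, 0, 0, 0, 0], [0, 0, 0, 0, 0, 0, 0], [0, 0, 0, 0, 0, 0, 0]]}}

```text
time_s: 31.98
tool_pos: [0.5209, 0.0008, 0.0571]
ee_rot: [-3.141, 0.004, 3.097]
wrist_force: [-0.7, 0.9, 5.5]
gripper_width: -0.0
grasp_force: 2.7
```

>>> {"method": "drive_tool", "body": {"deltas": [[0, 0, 0.001, 0, 0, 0, 0], [0, 0, 0, 0, 0, 0, 0], [0, 0, 0, 0, 0, 0, 0]]}}

```text
time_s: 32.23
tool_pos: [0.5209, 0.0008, 0.057]
ee_rot: [-3.141, 0.004, 3.097]
wrist_force: [-1.0, 0.5, 9.8]
gripper_width: 0.0
grasp_force: 4.8
```

>>> {"method": "drive_tool", "body": {"deltas": [[0, 0, -0.04, 0, 0, 0, 0], [0, 0, -0.07, 0, 0, 0, 0], [0, 0, -0.07, 0, 0, 0, 0], [0, 0, -0.07, 0, 0, 0, 0], [0, 0, 0, 0, 0, 0, 0]]}}

```text
time_s: 32.65
tool_pos: [0.524, 0.0006, 0.1869]
ee_rot: [3.141, 0.014, 3.096]
wrist_force: [1.0, -0.3, -0.1]
gripper_width: 0.002
grasp_force: 0.0
```

>>> {"method": "drive_tool", "body": {"deltas": [[0, 0, 0, 0, 0, 0, 0], [0, 0, 0, 0, 0, 0, 0], [0, 0, 0, 0, 0, 0, 0]]}}

```text
time_s: 32.9
tool_pos: [0.5192, 0.0001, 0.18]
ee_rot: [-3.14, 0.0, 3.096]
wrist_force: [0.4, 0.6, -0.3]
gripper_width: 0.003
grasp_force: 0.0
```

```bash
python3 - <<'E'
from b import *
c=shot('top');S=cloud(c); rect(S,.6045,.197,.045,.095,.115); rect(S,.5145,.201,.045,.12,.145)
c=shot('wrist');S=cloud(c); rect(S,.6358,-.004,.055,.105,.13)
for x,y in((.519,-.044),(.523,.0455),(.521,.001)): rect(S,x,y,.009,.05,.07)
s=manip.observe();print(s['tool_pos'],s['wrist_force'])
E
```

```text
539 0.1059 [0.6036 0.1981 0.1058] ((603.77294921875, 198.9769287109375), (59.472747802734375, 60.85200119018555), 5.121240139007568)
602 0.136 [0.5128 0.2009 0.1356] ((512.994384765625, 201.32931518554688), (60.1909065246582, 59.989471435546875), 24.94280242919922)
434 0.1175 [ 0.6298 -0.0041  0.1153] ((631.36083984375, -4.569624900817871), (10.014098167419434, 10.633261680603027), 6.647261619567871)
569 0.0614 [ 0.519  -0.044   0.0614] ((519.0872192382812, -43.90815734863281), (17.11349868774414, 17.60421371459961), 84.64083862304688)
577 0.0613 [0.523  0.0454 0.0613] ((522.8998413085938, 45.50718307495117), (17.43855857849121, 17.74854850769043), 51.97777557373047)
551 0.0613 [0.5209 0.001  0.0612] ((520.9580078125, 1.3574934005737305), (16.69986343383789, 17.71241569519043), 87.34846496582031)
[5.19268166e-01 2.28174332e-04 1.79876099e-01] [ 0.75696301 -0.04591468 -0.3729358 ]
```

Both tins are standing on the platform, all three keys are released, and the handle is home and clear of the gripper, so I'm handing in.

```bash
python3 -c "
from rig import manip
print(manip.finish_job())"
```

```text
the job is handed in; nothing more can be done
None
```

The job is handed in; no verdict came back. The handle is home and turned to the stop, the tare pad was pressed at about 20 N with the platform empty, both tins stand on the platform, and the round, square and long keys were pressed in that order and are released.

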